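Hang three draining pans nested on one hook

ROBOT

A 7-joint arm with a two-finger parallel gripper is mounted at the origin on the work surface. World frame = base frame: x ahead of the robot, y to its left, z up, the work surface at z = 0. Lengths are in mm, angles in rad, forces in N, time in s.
With the tool pointing down it reaches from about 400 to 875 mm from the base axis. Payload 4.4 kg.
Tool frame: the origin (TCP) lies at the very end of the fingers, on their centre line; the grasp point (between the pads) lies ctrl.grip_depth behind it (ctrl.grip_depth is the distance from the TCP to the grasp point, in mm); z points along the fingers, y is the direction in which the jaws open and shut (so a half turn about z gives the same grasp; the last joint's range is limited). The gripper opens to 85 mm and grips with 20 to 120 N. Pads are 22 mm wide; open, the fingers measure 114 mm over their backs; the gripper's body (76 mm by 85 mm) begins 54 mm behind the grasp point. The pads swing forward as they close: fully open they stand 13 mm farther back than shut.
Start: joints at [-1.32, 0.628, 0.038, 1.517, -0.027, 0.996, -0.02], TCP at [202.469, 617.676, 231.313] pointing down, gripper open.
Joint ranges: [-3.06, 3.06], [-0.37, 2.12], [-1.25, 1.32], [0.18, 2.47], [-1.1, 4.24], [0.23, 1.98], [-2.94, 2.94]. Speed limits (rad/s): [2.57, 2.57, 3.14, 3.14, 3.14, 3.14, 3.14].

INTERFACE

Orientations are given as [roll, pitch, yaw] about the fixed x, y, z axes, in that order (R = Rz(yaw) Ry(pitch) Rx(roll)).
In Python, from cell import ctrl gives the robot as it stands.
- The arm moves only by the tool servo_tool, never from a script. Its argument "commands" is one flat list of numbers, 5 for each row, row after row: the shift along the tool's x, y, z in units of 25 mm (1.0 is 25 mm), then the turn about the tool's z in units of 6 degrees (1.0 is 6 degrees), then the closure, from 0 (fully open) to 1 (shut). In form: [tx, ty, tz, twist, gripper, tx, ty, tz, twist, gripper, ...]. A call has 1 to 10 rows; each row is the pose to reach, as a shift and turn from the pose commanded when the call began, along the tool's axes at that moment; what a row does not reach only later rows make up. A row lasts 1/12 s, in which the tool goes at most 41.7 mm and 7.16 degrees, less where a joint would pass 70% of its speed; a pose out of reach is approached as far as the arm can. A call with a gripper value outside its range is refused whole. The fingers move at their own pace and stop on an object; the grip force is fixed at half the most. Time passes only in rows, so rows that repeat a pose let the fingers close. It gives the time, the measured TCP pose, the force and the opening at its end, in the units of the state.
- ctrl.read_state(): the state, without advancing time (a new reading comes with each control period).
- ctrl.get_image(name): name is "side" or "top" or "wrist"; returns a dict with "img" (384x512x3 uint8, blue, green, red), "K" (3x3 intrinsics, pixels), "T" (4x4, takes a point from camera to world coordinates). Camera axes: x right, y down, z forward; pixel columns grow to the right and rows downward; lengths in mm; the calibration is good to about 2 mm. A picture is of the moment at which its call begins. There is no depth.
- ctrl.finish_job(): hands the job in, once; it reports no verdict.
The state is a dict: "clock": time; "qpos": joint angles; "qd": joint speeds; "tau": joint torques, N m; "eef_pos": TCP position; "tool_rot": TCP orientation; "force": force on the tool from outside, world axes, zero at the start; "torque": the same for the moment, N m; "width": finger opening in mm.
Only numpy, scipy, OpenCV 4.12 (cv2) and the standard library are available. Lean on these libraries where they do the work, as an engineer would, in place of code of your own. Each camera call takes 0.05 s, during which the arm holds its last target.

TASK

Hang the three draining pans from the tray by their wire bails on the arm of the hook stand, largest first, then the medium, then the small one nearest the hook's tip, each squarely facing out with its back tucked inside the rim of the bigger pan behind it. Let each pan hang freely before fetching the next, do not knock any pan over, and leave the bowl, the jar and the spatula where they are.

Things in the scene. Friction and masses are not known exactly. Their poses are not given: they have to be found in the camera images.
- pan_large: shallow perforated steel pan on its long edge, 180 mm wide (y), 110 mm tall (z), 40 mm deep (x -20 to 20 mm); 3 mm walls, back panel at +x, open side to -x (rim opening 170 x 100 mm), wire bail and black grip on top. Origin: centre of underside, z up. About 450 g, balanced under the bail. Starts on the tray, front roughly to the robot, pans one behind another about 90 mm apart in any order
- pan_medium: shallow perforated steel pan on its long edge, 140 mm wide (y), 80 mm tall (z), 40 mm deep (x -20 to 20 mm); 3 mm walls, back panel at +x, open side to -x (rim opening 130 x 70 mm), wire bail and black grip on top. Origin: centre of underside, z up. About 320 g, balanced under the bail. Starts on the tray, front roughly to the robot, pans one behind another about 90 mm apart in any order
- pan_small: shallow perforated steel pan on its long edge, 100 mm wide (y), 52 mm tall (z), 40 mm deep (x -20 to 20 mm); 3 mm walls, back panel at +x, open side to -x (rim opening 90 x 42 mm), wire bail and black grip on top. Origin: centre of underside, z up. About 220 g, balanced under the bail. Starts on the tray, front roughly to the robot, pans one behind another about 90 mm apart in any order
- pan_large_eye (a point): pan_large's eye: inside the peak of its bail, where the hook bears, 157.7 mm above the pan's origin at its x = y = 0. Bail: 6 mm wire in the plane x = 0, uprights at y = -25 and 25 mm rise 37 mm from the pan's upper edge, then slope to a peak 52 mm above it; opening 44 mm wide, 48 mm high in the middle. Axes as the pan's
- pan_medium_eye (a point): pan_medium's eye: inside the peak of its bail, where the hook bears, 142.7 mm above the pan's origin at its x = y = 0. Bail: 6 mm wire in the plane x = 0, uprights at y = -25 and 25 mm rise 52 mm from the pan's upper edge, then slope to a peak 67 mm above it; opening 44 mm wide, 63 mm high in the middle. Axes as the pan's
- pan_small_eye (a point): pan_small's eye: inside the peak of its bail, where the hook bears, 128.7 mm above the pan's origin at its x = y = 0. Bail: 6 mm wire in the plane x = 0, uprights at y = -25 and 25 mm rise 66 mm from the pan's upper edge, then slope to a peak 81 mm above it; opening 44 mm wide, 77 mm high in the middle. Axes as the pan's
- pan_large_grip (a point): middle of pan_large's black grip block on top of the bail, 180 mm above the pan's origin, 22.3 mm above its eye; block 14 (x) x 28 (y) x 32 (z) mm, to be pinched across its 28 mm. Axes as the pan's
- pan_medium_grip (a point): middle of pan_medium's black grip block on top of the bail, 165 mm above the pan's origin, 22.3 mm above its eye; block 14 (x) x 28 (y) x 32 (z) mm, to be pinched across its 28 mm. Axes as the pan's
- pan_small_grip (a point): middle of pan_small's black grip block on top of the bail, 151 mm above the pan's origin, 22.3 mm above its eye; block 14 (x) x 28 (y) x 32 (z) mm, to be pinched across its 28 mm. Axes as the pan's
- hook_stand: fixed steel stand: base plate 220 x 140 x 12 mm (x -160 to 60 mm), round post of radius 10 mm at the origin (ball on top to 207 mm high), one level round arm 10 mm thick pointing from the post to -x, its top 200 mm above the counter. Origin: foot of the post, z up. A pan whose x, y axes are parallel to the stand's faces out squarely
- hook_seat (a point): top of the arm 45 mm in front of the post axis (stand x = -45 mm), good for the large pan's eye; the others go 28 and 56 mm farther to -x. Eyes 28 mm apart nest by 12 mm; under 23 mm a bail meets the rim behind, at 40 mm nothing nests. A pan slides into the one behind only with its eye less than 9 mm above the arm, so lower it past the tip before sliding it back
- hook_tip (a point): top of the upturned tip, 157 mm in front of the post axis and 14 mm above the arm's top; the arm is level up to 145 mm from the post axis, the tip's front end is at 162 mm. Axes as the stand's
- drain_tray: fixed aluminium sheet pan, 340 x 260 mm, rim 18 mm high, floor 4 mm thick; origin: centre of the underside. The pans stand on its floor
- bowl: steel mixing bowl, 130 mm across, 60 mm high; origin: centre of the underside. Leave alone
- jar: closed clear jar, 70 mm across, 100 mm high; origin: centre of the underside. Leave alone
- spatula: spatula with a wooden handle and thin steel blade, under 300 mm long and 30 mm high, lying along x between tray and stand. Leave alone
Things that resemble listed ones, but are neither listed nor needed, are in the scene too. Leave any blue look-alike of the pan_large alone. Leave any blue look-alike of the pan_medium alone.

How it is judged:
By the outcome, as a careful person would: the job done as asked, in the order asked, and still so for the second after the job is handed in, with the robot touching nothing.
It also fails if it takes over 72 s, if anything falls off the work surface, if the arm or the gripper's body presses on something with over 40 N, if the wrist force passes 120 N, or if a joint passes its speed limit or range.

## Working session

There is one attempt and no reset: what is moved stays moved. The work goes in short steps, Python scripts to look and compute and a tool call to move; the robot and the scene stay as the last step left them, time stands still between calls to the robot, and variables do not carry over. Pictures are saved under pics/ and viewed, and the job is handed in when it is done.

Besides the shell and the picture viewer there is one more tool, called after "Request:" by a JSON object that holds its "api" and its "payload", one argument or row to a line. servo_tool: Moves the arm, as the interface text tells. Its arguments: {"type":"object","properties":{"commands":{"type":"array","items":{"type":"number"}}},"required":["commands"]}

```bash
ls; mkdir -p pics; python3 - <<'E'
from cell import ctrl
import cv2, numpy as np
s=ctrl.read_state(); print(s, ctrl.grip_depth)
for n in ["side","top","wrist"]:
    d=ctrl.get_image(n); cv2.imwrite(f"pics/{n}0.png",d["img"]); print(n,d["K"].round(1).tolist(),d["T"].round(3).tolist())
    np.savez(f"pics/{n}0.npz",**d)
E
```

```text
pics
{'clock': 0.0, 'qpos': array([-1.31980699,  0.62934648,  0.03839599,  1.51836731, -0.02698989,
        0.99629324, -0.0200348 ]), 'qd': array([-0.00147363,  0.00160864,  0.00090923, -0.00027855,  0.00068561,
       -0.00023719, -0.00175531]), 'tau': array([-1.20133723e-04, -5.63413918e+01,  1.22587558e+00, -1.93439144e+01,
        1.09224563e-02,  1.04842635e-02,  3.90896915e-06]), 'eef_pos': array([202.24157729, 617.08005291, 230.38823663]), 'tool_rot': array([-3.13969484e+00,  6.58795131e-06,  2.82481122e+00]), 'force': array([0.22938158, 0.60841826, 0.15675382]), 'torque': array([-0.02950458,  0.01817589,  0.03120105]), 'width': 85.38301417757519} 18.700000000000003
side [[388.5, 0.0, 261.0], [0.0, 388.5, 193.8], [0.0, 0.0, 1.0]] [[0.896, -0.278, 0.345, 30.892], [-0.443, -0.586, 0.678, -1009.366], [0.014, -0.761, -0.648, 1072.178], [0.0, 0.0, 0.0, 1.0]]
top [[399.8, 0.0, 252.8], [0.0, 399.8, 191.6], [0.0, 0.0, 1.0]] [[-0.013, -0.996, 0.09, 337.933], [-1.0, 0.014, 0.004, -64.247], [-0.005, -0.09, -0.996, 1725.314], [0.0, 0.0, 0.0, 1.0]]
wrist [[294.2, 0.0, 256.6], [0.0, 294.2, 189.8], [0.0, 0.0, 1.0]] [[0.312, 0.903, 0.296, 126.767], [0.95, -0.295, -0.1, 642.483], [-0.003, 0.312, -0.95, 373.998], [0.0, 0.0, 0.0, 1.0]]
```

View pics/side0.png

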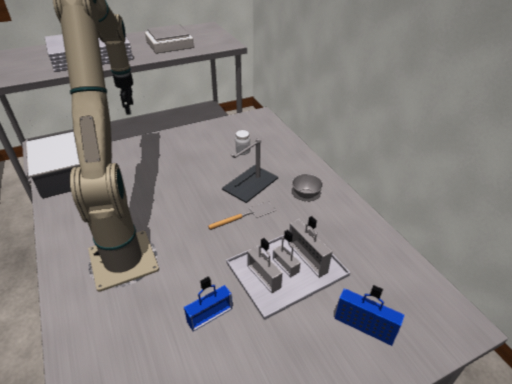

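View pics/top0.png

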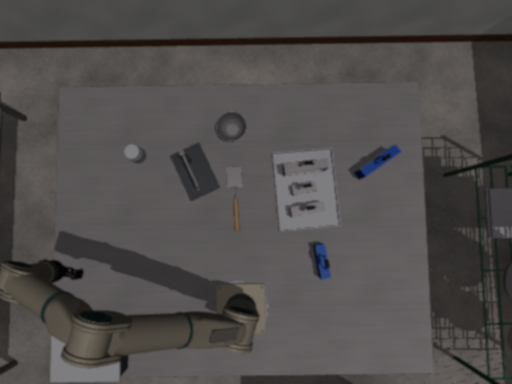

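View pics/wrist0.png

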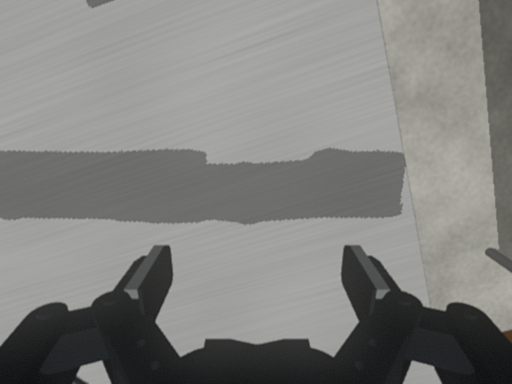

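```bash
python3 - <<'E'
import cv2, numpy as np
t=cv2.imread("pics/top0.png"); s=cv2.imread("pics/side0.png")
a=cv2.resize(t[130:290,160:350],None,fx=4,fy=3.7*4/3.7*0.93,interpolation=cv2.INTER_CUBIC)
a=cv2.resize(t[135:235,160:345],None,fx=4,fy=4,interpolation=cv2.INTER_CUBIC); cv2.imwrite("pics/topc.png",a)
b=cv2.resize(s[120:310,205:355],None,fx=3,fy=3,interpolation=cv2.INTER_CUBIC); cv2.imwrite("pics/sidec.png",b)
E
```

```text
(no output)
```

View pics/topc.png

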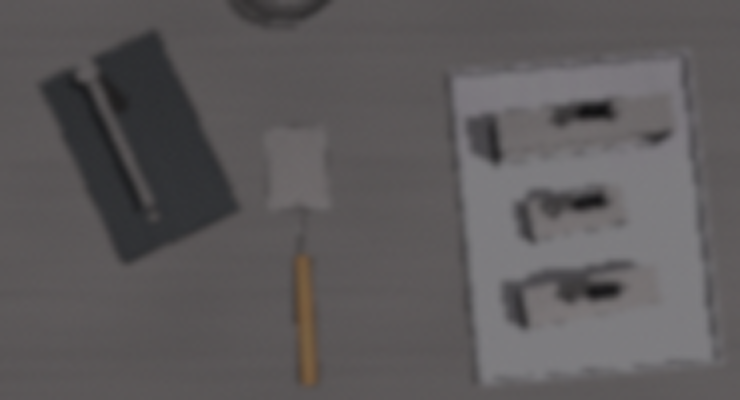

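View pics/sidec.png

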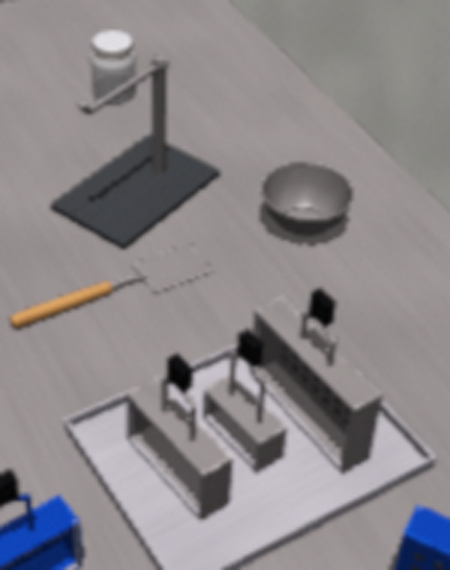

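```bash
cat > h.py <<'E'
import numpy as np, cv2
def proj(d,P):
    P=np.atleast_2d(P); T=np.linalg.inv(d["T"]); c=P@T[:3,:3].T+T[:3,3]; u=c@np.array(d["K"]).T; return u[:,:2]/u[:,2:]
def ray(d,uv):
    v=np.linalg.solve(d["K"],[uv[0],uv[1],1.0]); v=d["T"][:3,:3]@v; return d["T"][:3,3],v/np.linalg.norm(v)
def onz(d,uv,z):
    o,v=ray(d,uv); return o+v*(z-o[2])/v[2]
def tri(obs):
    A=np.zeros((3,3));b=np.zeros(3)
    for d,uv in obs:
        o,v=ray(d,uv);M=np.eye(3)-np.outer(v,v);A+=M;b+=M@o
    P=np.linalg.solve(A,b); return P,[np.linalg.norm((np.eye(3)-np.outer(ray(d,uv)[1],ray(d,uv)[1]))@(P-d["T"][:3,3])) for d,uv in obs]
def blobs(img,mask,mn=5):
    n,l,st,c=cv2.connectedComponentsWithStats(mask.astype(np.uint8)); return [(c[i].round(2).tolist(),st[i].tolist()) for i in range(1,n) if st[i,4]>=mn]
E
python3 - <<'E'
from h import *
S=np.load("pics/side0.npz");T=np.load("pics/top0.npz")
for n,D,(r0,r1,c0,c1) in [("side",S,(200,270,240,330)),("top",T,(145,225,270,345))]:
    m=np.zeros((384,512),bool); m[r0:r1,c0:c1]=D["img"][r0:r1,c0:c1].max(2)<45
    for b in blobs(D["img"],m,8): print(n,b)
# stand: top end / tip in both
top=lambda u,v:(160+u/4-.4,135+v/4-.4); sd=lambda u,v:(205+u/3-.3,120+v/3-.3)
print("tip",tri([(T,top(153,217)),(S,sd(84,107))]))
print("ball",tri([(T,top(88,72)),(S,sd(159,64))]))
print("foot-base corners",[onz(T,top(*p),12).round(0).tolist() for p in [(40,82),(156,32),(240,210),(124,264)]])
print([onz(S,sd(*p),12).round(0).tolist() for p in [(52,207),(155,140),(218,174),(124,243)]])
print("tray",[onz(T,top(*p),18).round(0).tolist() for p in [(447,75),(688,52),(716,362),(478,384)]])
E
```

```text
side ([311.87, 222.22], [308, 217, 8, 11, 63])
side ([288.6, 235.84], [284, 231, 10, 11, 75])
side ([308.3, 246.99], [298, 235, 23, 26, 102])
side ([264.23, 243.85], [261, 239, 8, 11, 61])
top ([307.86, 162.14], [304, 161, 8, 3, 21])
top ([306.77, 185.0], [304, 184, 7, 3, 13])
top ([309.77, 207.46], [307, 207, 7, 2, 13])
tip (array([491.80135136, 150.68109695, 206.08016851]), [np.float64(3.303219647711356), np.float64(3.30321964771132)])
ball (array([633.4284746 , 215.74209504, 195.27110926]), [np.float64(1.5454809282163464), np.float64(1.545480928216511)])
foot-base corners [[657.0, 302.0, 12.0], [710.0, 176.0, 12.0], [514.0, 86.0, 12.0], [458.0, 211.0, 12.0]]
[[460.0, 201.0, 12.0], [662.0, 282.0, 12.0], [710.0, 167.0, 12.0], [520.0, 87.0, 12.0]]
tray [[657.0, -140.0, 18.0], [679.0, -401.0, 18.0], [344.0, -420.0, 18.0], [324.0, -167.0, 18.0]]
```

```bash
python3 - <<'E'
from h import *
S=np.load("pics/side0.npz");T=np.load("pics/top0.npz")
for n,a,b,z in [("L",(311.87,222.22),(307.86,162.14),184),("S",(287.8,235.5),(306.8,185),155),("M",(264.23,243.85),(309.8,207.4),169)]:
    P,e=tri([(S,a),(T,b)]); print(n,P.round(1),np.round(e,1),onz(S,a,z).round(1),onz(T,b,z+14).round(1))
# tray yaw
E
```

```text
L [ 591.6 -275.2  179.4] [1.5 1.5] [ 590.3 -279.3  184. ] [ 587.2 -271.9  198. ]
S [ 504.7 -272.2  153.4] [1.6 1.6] [ 505.5 -273.9  155. ] [ 501.6 -269.4  169. ]
M [ 415.3 -280.1  164. ] [1.4 1.4] [ 414.5 -284.5  169. ] [ 413.1 -276.9  183. ]
```

```bash
cat >> h.py <<'E'
def go(target,yawdeg,cmd=None):
    """units from present pose to world target/yaw"""
    from cell import ctrl
    from scipy.spatial.transform import Rotation as R
    s=ctrl.read_state(); p=np.array(s["eef_pos"]); r=np.array(s["tool_rot"])
    M=R.from_euler('xyz',r).as_matrix(); d=M.T@(np.array(target)-p)/25
    dy=(yawdeg-np.degrees(r[2])+180)%360-180
    return d.round(2).tolist()+[round(-dy/6,2)]
def st():
    from cell import ctrl
    s=ctrl.read_state(); print("t",round(s["clock"],2),"p",s["eef_pos"].round(1),"rpy",np.degrees(s["tool_rot"]).round(2),"F",s["force"].round(1),"w",round(s["width"],1),"q",s["qpos"].round(2))
def shot(n,tag):
    from cell import ctrl
    d=ctrl.get_image(n); np.savez(f"pics/{n}{tag}.npz",**d); cv2.imwrite(f"pics/{n}{tag}.png",d["img"]); return d
E
python3 -c "
from h import *
print(go([430,170,400],180))"
```

```text
[-14.23, -14.17, -6.75, np.float64(-3.02)]
```

Request:
{"api": "servo_tool", "payload": {
  "commands": [-14.2, -14.2, -6.8, -3, 0, -14.2, -14.2, -6.8, -3, 0, -14.2, -14.2, -6.8, -3, 0, -14.2, -14.2, -6.8, -3, 0, -14.2, -14.2, -6.8, -3, 0, -14.2, -14.2, -6.8, -3, 0, -14.2, -14.2, -6.8, -3, 0, -14.2, -14.2, -6.8, -3, 0, -14.2, -14.2, -6.8, -3, 0, -14.2, -14.2, -6.8, -3, 0]
}}

```text
clock: 0.98
eef_pos: [381.0, 263.5, 365.6]
tool_rot: [3.142, -0.0, 3.139]
force: [0.7, 0.3, 0.2]
width: 85.3
```

```bash
python3 -c "
from h import *
st();print(go([430,170,400],180))"
```

```text
t 0.98 p [381.  263.5 365.6] rpy [ 1.8000e+02 -1.0000e-02  1.7985e+02] F [0.7 0.3 0.2] w 85.3 q [-0.7   0.21  0.04  1.81 -0.01  1.12  0.91]
[-1.97, -3.74, -1.38, np.float64(-0.02)]
```

Request:
{"api": "servo_tool", "payload": {
  "commands": [-2, -3.7, -1.4, 0, 0, -2, -3.7, -1.4, 0, 0, -2, -3.7, -1.4, 0, 0, -2, -3.7, -1.4, 0, 0, -2, -3.7, -1.4, 0, 0]
}}

```text
clock: 1.4
eef_pos: [431.1, 171.6, 400.2]
tool_rot: [3.141, 0.001, 3.135]
force: [-0.3, 0.8, -1.0]
width: 85.2
```

```bash
python3 -c "
from h import *
st();d=shot('wrist','1');print(d['T'].round(2).tolist());print(go([470,-275,370],176))"
```

```text
t 1.4 p [431.1 171.6 400.2] rpy [1.7998e+02 4.0000e-02 1.7962e+02] F [-0.3  0.8 -1. ] w 85.2 q [-0.53  0.19  0.11  1.74 -0.02  1.21  1.15]
[[0.01, 0.95, 0.31, 351.43], [1.0, -0.01, -0.0, 172.33], [-0.0, 0.31, -0.95, 543.72], [0.0, 0.0, 0.0, 1.0]]
[-1.66, -17.92, 1.18, np.float64(0.63)]
```

View pics/wrist1.png

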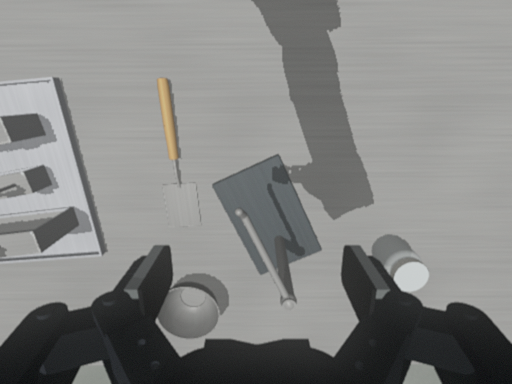

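```bash
python3 -c "
import cv2
s=cv2.imread('pics/wrist1.png');cv2.imwrite('pics/w1c.png',cv2.resize(s[140:330,200:340],None,fx=3,fy=3,interpolation=cv2.INTER_CUBIC))"
```

```text
(no output)
```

View pics/w1c.png

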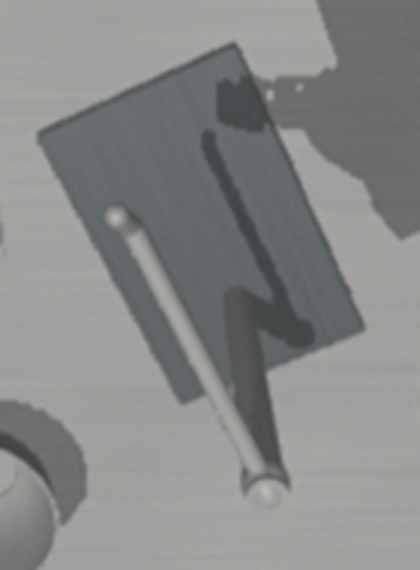

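Request:
{"api": "servo_tool", "payload": {
  "commands": [-1.7, -17.9, 1.2, 0.6, 0, -1.7, -17.9, 1.2, 0.6, 0, -1.7, -17.9, 1.2, 0.6, 0, -1.7, -17.9, 1.2, 0.6, 0, -1.7, -17.9, 1.2, 0.6, 0, -1.7, -17.9, 1.2, 0.6, 0, -1.7, -17.9, 1.2, 0.6, 0, -1.7, -17.9, 1.2, 0.6, 0, -1.7, -17.9, 1.2, 0.6, 0, -1.7, -17.9, 1.2, 0.6, 0]
}}

```text
clock: 2.28
eef_pos: [469.2, -240.6, 371.3]
tool_rot: [3.14, -0.001, 3.08]
force: [1.0, 0.6, -0.1]
width: 85.1
```

```bash
python3 -c "
from h import *
st();print(go([470,-275,370],176))"
```

```text
t 2.28 p [ 469.2 -240.6  371.3] rpy [ 1.7991e+02 -5.0000e-02  1.7647e+02] F [ 1.   0.6 -0.1] w 85.1 q [ 0.15  0.33  0.38  1.65 -0.13  1.18  2.07]
[-0.11, -1.37, 0.05, np.float64(0.08)]
```

Request:
{"api": "servo_tool", "payload": {
  "commands": [-0.1, -1.4, 0, 0, 0, -0.1, -1.4, 0, 0, 0, -0.1, -1.4, 0, 0, 0]
}}

```text
clock: 2.53
eef_pos: [468.8, -276.3, 370.9]
tool_rot: [3.141, -0.002, 3.074]
force: [1.0, -0.6, 0.1]
width: 85.3
```

```bash
python3 - <<'E'
from h import *
st();d=shot('wrist','2')
W=np.load("pics/wrist1.npz")
w=lambda u,v:(200+u/3-.33,140+v/3-.33)
tip=onz(W,w(118,215),209);ball=onz(W,w(266,487),200)
print("tip",tip,"ball",ball)
c=[onz(W,w(*p),12)[:2] for p in [(38,133),(235,43),(365,327),(183,404)]];print(np.round(c,1))
a1=np.degrees(np.arctan2(*(c[3]-c[0])[::-1]));a2=np.degrees(np.arctan2(*(c[2]-c[1])[::-1]))
print(a1,a2,np.linalg.norm(c[3]-c[0]),np.linalg.norm(c[0]-c[1]))
# arm edges: midline points
p=onz(W,w(136,237),196);q=onz(W,w(250,460),196);print(p,q,np.degrees(np.arctan2(*(q-p)[1::-1])))
v=ball-tip;print(np.degrees(np.arctan2(v[1],v[0])),np.linalg.norm(v[:2]))
E
```

```text
t 2.53 p [ 468.8 -276.3  370.9] rpy [ 1.7995e+02 -1.2000e-01  1.7615e+02] F [ 1.  -0.6  0.1] w 85.3 q [ 0.21  0.36  0.39  1.61 -0.14  1.2   2.13]
tip [489.18417868 149.54361344 209.        ] ball [630.83753406 214.79410426 200.        ]
[[514.2  87.1]
 [457.6 210.4]
 [653.3 301.7]
 [713.3 178. ]]
24.532087263616766 25.01448618167259 218.88180239593166 135.601513600211
[504.75389279 156.11417388 196.        ] [618.80534323 207.37950069 196.        ] 24.203582844318532
24.732450877283608 155.95928841230423
```

View pics/wrist2.png

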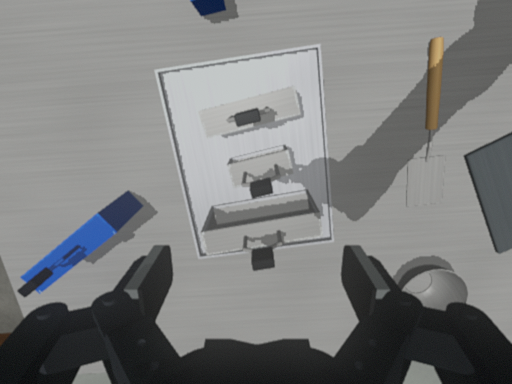

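```bash
python3 -c "
import cv2
s=cv2.imread('pics/wrist2.png');cv2.imwrite('pics/w2c.png',cv2.resize(s[75:285,185:345],None,fx=4.5,fy=4.5*600/945*1,interpolation=cv2.INTER_CUBIC) if 0 else cv2.resize(s[80:280,185:345],None,fx=3,fy=3,interpolation=cv2.INTER_CUBIC))"
```

```text
(no output)
```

View pics/w2c.png

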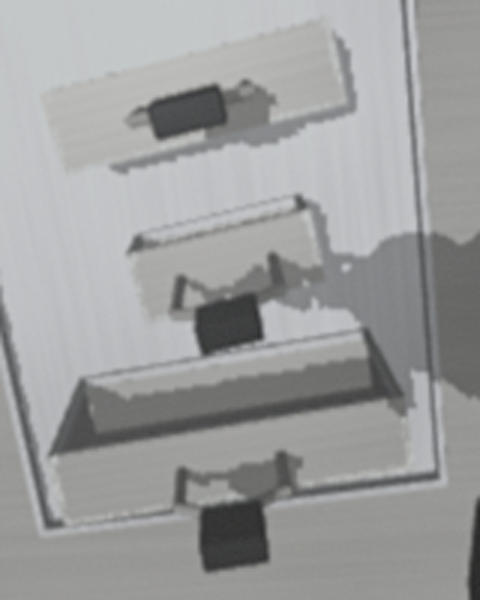

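```bash
python3 - <<'E'
from h import *
W=np.load("pics/wrist2.npz"); img=W["img"]
m=np.zeros((384,512),bool); m[80:280,225:290]=img[80:280,225:290].max(2)<62
G={}
for b in blobs(img,m,60): print(b)
w=lambda u,v:(185+u/3-.33,80+v/3-.33)
L={"L":(114,(50,455),(405,403),(58,525),(407,468)),"S":(56,(128,250),(312,208),(148,322),(322,275)),"M":(84,(42,95),(328,18),(62,172),(352,98))}
for k,(z,a,b,c,d) in L.items():
    P=[onz(W,w(*p),z)[:2] for p in (a,b,c,d)]
    an=lambda p,q:np.degrees(np.arctan2(*(p-q)[::-1]))-90
    print(k,np.round(P,1).tolist(),"yaw",an(P[1],P[0]),an(P[3],P[2]),"w",np.linalg.norm(P[1]-P[0]),np.linalg.norm(P[3]-P[2]),"ctr",np.mean(P,0))
E
```

```text
([262.22, 257.53], [252, 247, 22, 23, 355])
L [[579.8, -366.9], [563.5, -189.7], [619.5, -367.8], [599.0, -188.7]] yaw 5.240415443273932 6.533862669658134 w 178.01498680276458 180.27711350572582 ctr [ 590.43616695 -278.26604444]
S [[490.8, -324.5], [475.0, -226.3], [531.5, -317.5], [511.4, -222.2]] yaw 9.179899081632513 11.859886848719242 w 99.46698513218684 97.45818050032445 ctr [ 502.18701336 -272.62948695]
M [[407.5, -354.4], [382.3, -218.7], [444.1, -349.4], [418.7, -208.4]] yaw 10.525865319604819 10.18717850808072 w 138.00850995323697 143.2148772750264 ctr [ 413.15233704 -282.72538514]
```

```bash
python3 - <<'E'
from h import *
W=np.load("pics/wrist2.npz"); img=W["img"]
for k,z,(r0,r1,c0,c1) in [("L",184,(240,275,240,285)),("S",155,(175,200,245,277)),("M",169,(104,130,230,265))]:
    m=(img[r0:r1,c0:c1].max(2)<75).astype(np.uint8); m=cv2.morphologyEx(m,cv2.MORPH_OPEN,np.ones((3,3)))
    c,_=cv2.findContours(m,0,2); c=max(c,key=cv2.contourArea); r=cv2.minAreaRect(c); ctr=(r[0][0]+c0,r[0][1]+r0)
    print(k,ctr,r[1:],onz(W,ctr,z).round(1))
st()
print(go([590,-278,230],185.8))
E
```

```text
L (261.99999618530273, 258.0) ((20.223608016967773, 21.592121124267578), 81.25383758544922) [ 589.1 -277.5  184. ]
S (260.4705867767334, 187.11764812469482) ((14.968202590942383, 20.608394622802734), 77.47119140625) [ 503.3 -273.6  155. ]Traceback (most recent call last):
  File "<stdin>", line 5, in <module>
ValueError: max() iterable argument is empty
```

```bash
python3 - <<'E'
from h import *
st()
print(go([590,-278,225],185.9))
E
```

```text
t 2.58 p [ 469.3 -274.4  371.1] rpy [ 1.7988e+02 -1.0000e-01  1.7632e+02] F [ 0.9  0.4 -0.1] w 85.4 q [ 0.21  0.36  0.38  1.61 -0.14  1.2   2.13]
[-4.84, 0.16, 5.84, np.float64(-1.6)]
```

Request:
{"api": "servo_tool", "payload": {
  "commands": [-4.8, 0.15, 5.8, -1.6, 0, -4.8, 0.15, 5.8, -1.6, 0, -4.8, 0.15, 5.8, -1.6, 0, -4.8, 0.15, 5.8, -1.6, 0, -4.8, 0.15, 5.8, -1.6, 0, -4.8, 0.15, 5.8, -1.6, 0, -4.8, 0.15, 5.8, -1.6, 0]
}}

```text
clock: 3.17
eef_pos: [589.2, -276.7, 225.7]
tool_rot: [3.139, -0.003, -3.035]
force: [0.1, -0.3, 0.6]
width: 85.5
```

```bash
python3 - <<'E'
from h import *
st()
print(go([590,-278,167],185.9))
d=shot("wrist","3");shot("side","3")
E
```

```text
t 3.17 p [ 589.2 -276.7  225.7] rpy [ 1.7983e+02 -1.5000e-01 -1.7389e+02] F [ 0.1 -0.3  0.6] w 85.5 q [ 0.23  0.65  0.29  1.52 -0.21  1.    2.26]
[-0.03, -0.06, 2.35, np.float64(0.03)]
```

View pics/wrist3.png

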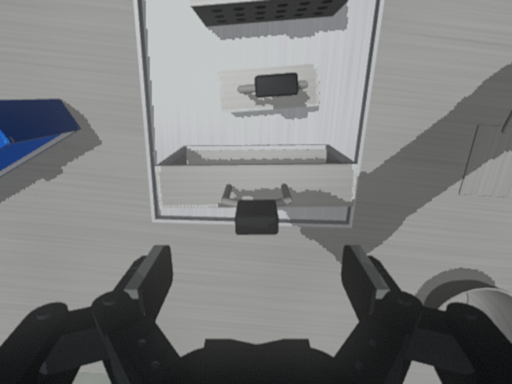

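```bash
python3 - <<'E'
from h import *
W=np.load("pics/wrist3.npz"); 
print(onz(W,(257,217),184),proj(W,[[590,-278,200],[590,-278,168]]))
E
```

```text
[ 589.8415092 -276.1673551  184.       ] [[254.16282311 227.00603378]
 [254.43426089 208.31247334]]
```

Request:
{"api": "servo_tool", "payload": {
  "commands": [0, 0, 2.35, 0, 0, 0, 0, 2.35, 0, 0, 0, 0, 2.35, 0, 0, 0, 0, 2.35, 0, 0.9, 0, 0, 2.35, 0, 0.9, 0, 0, 2.35, 0, 0.9, 0, 0, 2.35, 0, 0.9, 0, 0, 2.35, 0, 0.9, 0, 0, 2.35, 0, 0.9, 0, 0, 2.35, 0, 0.9]
}}

```text
clock: 4.1
eef_pos: [589.7, -279.5, 169.6]
tool_rot: [3.141, 0.002, -3.039]
force: [-0.6, 3.0, 6.0]
width: 27.0
```

```bash
python3 - <<'E'
from h import *
st()
d=shot("wrist","4");shot("side","4")
E
```

```text
t 4.1 p [ 589.7 -279.5  169.6] rpy [ 1.7997e+02  1.1000e-01 -1.7411e+02] F [-0.6  3.   6. ] w 27.0 q [ 0.24  0.71  0.28  1.58 -0.23  0.88  2.27]
```

View pics/wrist4.png

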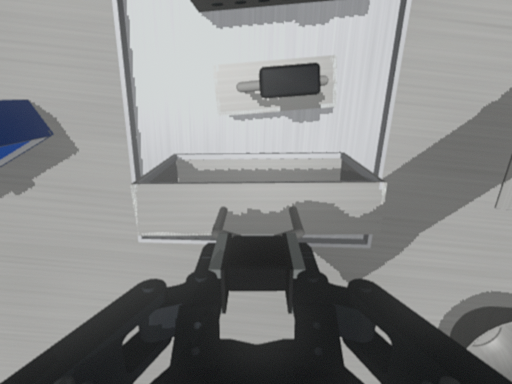

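Request:
{"api": "servo_tool", "payload": {
  "commands": [0, 0, -0.2, 0, 0.9, 0, 0, -0.5, 0, 0.9, 0, 0, -1, 0, 0.9, 0, 0, -1.8, 0, 0.9, 0, 0, -2.6, 0, 0.9, 0, 0, -3.4, 0, 0.9, 0, 0, -4.2, 0, 0.9, 0, 0, -4.8, 0, 0.9, 0, 0, -5.2, 0, 0.9]
}}

```text
clock: 4.95
eef_pos: [588.9, -281.1, 300.3]
tool_rot: [-3.14, 0.001, -3.04]
force: [0.6, -0.3, -3.6]
width: 26.8
```

```bash
cat >>h.py <<'E'
POST=np.array([631.,215.]); YS=24.6
def hp(x,z,y=0):
    c,s=np.cos(np.radians(YS)),np.sin(np.radians(YS)); return [POST[0]+c*x-s*y,POST[1]+s*x+c*y,z]
E
python3 - <<'E'
from h import *
st()
print(go([580,-90,300],204.6),go(hp(-230,300),204.6),hp(-230,0))
E
```

```text
t 4.95 p [ 588.9 -281.1  300.3] rpy [-1.7991e+02  8.0000e-02 -1.7420e+02] F [ 0.6 -0.3 -3.6] w 26.8 q [ 0.22  0.59  0.32  1.43 -0.19  1.15  2.24]
[-0.42, 7.64, 0.0, np.float64(-3.13)] [5.03, 16.61, -0.02, np.float64(-3.13)] [np.float64(421.87569491917424), np.float64(119.25541778010772), 0]
```

Request:
{"api": "servo_tool", "payload": {
  "commands": [0, 0.4, 0, 0, 0.9, 0, 1.2, 0, 0, 0.9, 0, 2.2, 0, 0, 0.9, 0, 3.3, 0, 0, 0.9, -0.1, 4.4, 0, -0.4, 0.9, -0.2, 5.5, 0, -0.8, 0.9, -0.2, 6.6, 0, -1.2, 0.9, 0, 7.7, 0, -1.6, 0.9, 0.3, 8.8, 0, -2, 0.9, 0.7, 9.8, 0, -2.4, 0.9]
}}

```text
clock: 5.78
eef_pos: [545.1, -35.5, 297.0]
tool_rot: [3.14, -0.002, -2.785]
force: [0.8, 0.3, -3.8]
width: 27.1
```

```bash
python3 - <<'E'
from h import *
st()
print(go(hp(-230,300),204.6),hp(-230,0))
E
```

```text
t 5.78 p [545.1 -35.5 297. ] rpy [ 1.7991e+02 -1.1000e-01 -1.5954e+02] F [ 0.8  0.3 -3.8] w 27.1 q [-0.15  0.42  0.24  1.72 -0.11  1.02  2.06]
[2.46, 7.52, -0.1, np.float64(-0.69)] [np.float64(421.87569491917424), np.float64(119.25541778010772), 0]
```

Request:
{"api": "servo_tool", "payload": {
  "commands": [0.4, 1, 0, -0.2, 0.9, 0.8, 2, 0, -0.4, 0.9, 1.2, 3, 0, -0.7, 0.9, 1.5, 4, 0, -0.7, 0.9, 1.8, 5, 0, -0.7, 0.9, 2.1, 6, 0, -0.7, 0.9, 2.3, 6.7, 0, -0.7, 0.9, 2.4, 7.2, 0, -0.7, 0.9, 2.5, 7.5, 0, -0.7, 0.9, 2.5, 7.5, 0, -0.7, 0.9]
}}

```text
clock: 6.62
eef_pos: [421.0, 117.4, 297.8]
tool_rot: [3.14, -0.002, -2.712]
force: [-1.0, 0.6, -3.4]
width: 27.1
```

```bash
python3 - <<'E'
from h import *
st()
print(go(hp(-230,240),204.6),go(hp(-210,235),204.6))
d=shot("wrist","5");shot("side","5")
s=cv2.imread('pics/side5.png');cv2.imwrite('pics/s5c.png',cv2.resize(s[70:250,150:330],None,fx=3,fy=3,interpolation=cv2.INTER_CUBIC))
E
```

```text
t 6.62 p [421.  117.4 297.8] rpy [ 1.7993e+02 -1.2000e-01 -1.5537e+02] F [-1.   0.6 -3.4] w 27.1 q [-0.47  0.24  0.17  1.99 -0.05  0.92  1.73]
[-0.07, 0.05, 2.31, np.float64(0.0)] [-0.87, 0.05, 2.51, np.float64(0.0)]
```

View pics/wrist5.png

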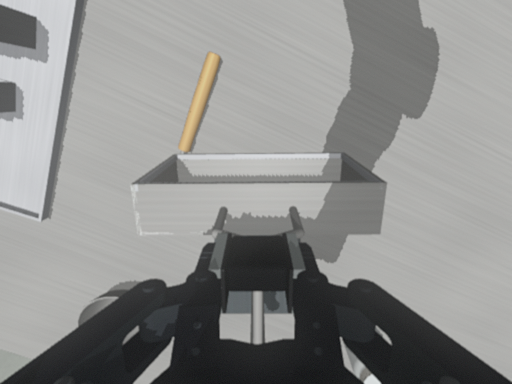

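View pics/s5c.png

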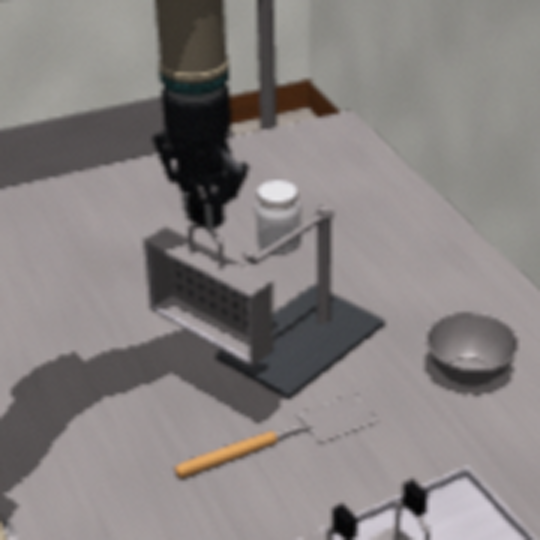

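Request:
{"api": "servo_tool", "payload": {
  "commands": [0, 0, 0.6, 0, 0.9, 0, 0, 1.2, 0, 0.9, 0, 0, 1.8, 0, 0.9, 0, 0, 2.3, 0, 0.9, -0.1, 0, 2.55, 0, 0.9, -0.3, 0, 2.55, 0, 0.9, -0.7, 0, 2.55, 0, 0.9, -1, 0, 2.55, 0, 0.9, -1.2, 0, 2.55, 0, 0.9, -1.2, 0, 2.55, 0, 0.9]
}}

```text
clock: 7.55
eef_pos: [452.6, 129.4, 235.3]
tool_rot: [-3.141, 0.003, -2.714]
force: [-0.2, 1.0, -3.6]
width: 27.0
```

```bash
python3 - <<'E'
from h import *
st()
print(go(hp(-45,234),204.6),go(hp(-45,208),204.6))
d=shot("wrist","6");shot("side","6")
s=cv2.imread('pics/side6.png');cv2.imwrite('pics/s6c.png',cv2.resize(s[70:250,150:330],None,fx=3,fy=3,interpolation=cv2.INTER_CUBIC))
E
```

```text
t 7.55 p [452.6 129.4 235.3] rpy [-179.98    0.18 -155.53] F [-0.2  1.  -3.6] w 27.0 q [-0.46  0.37  0.16  2.   -0.08  0.77  1.75]
[-6.12, 0.16, 0.07, np.float64(-0.02)] [-6.11, 0.16, 1.11, np.float64(-0.02)]
```

View pics/s6c.png

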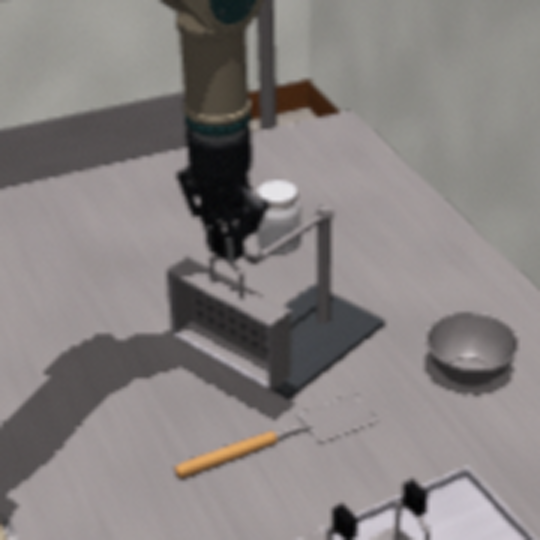

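Request:
{"api": "servo_tool", "payload": {
  "commands": [-0.3, 0.1, 0, 0, 0.9, -0.7, 0.1, 0, 0, 0.9, -1.2, 0.1, 0, 0, 0.9, -1.7, 0.1, 0, 0, 0.9, -2.3, 0.1, 0, 0, 0.9, -2.9, 0.1, 0, 0, 0.9, -3.3, 0.1, 0, 0, 0.9, -3.5, 0.1, 0, 0, 0.9]
}}

```text
clock: 8.32
eef_pos: [531.0, 168.3, 234.6]
tool_rot: [-3.142, 0.002, -2.714]
force: [-0.4, 0.4, -3.1]
width: 27.1
```

```bash
python3 - <<'E'
from h import *
st()
print(go(hp(-45,234),204.6),go(hp(-45,208),204.6))
d=shot("wrist","7")
E
```

```text
t 8.32 p [531.  168.3 234.6] rpy [-1.800e+02  1.200e-01 -1.555e+02] F [-0.4  0.4 -3.1] w 27.1 q [-0.46  0.49  0.15  1.78 -0.09  0.87  1.73]
[-2.62, 0.04, 0.03, np.float64(-0.02)] [-2.61, 0.04, 1.07, np.float64(-0.02)]
```

View pics/wrist7.png

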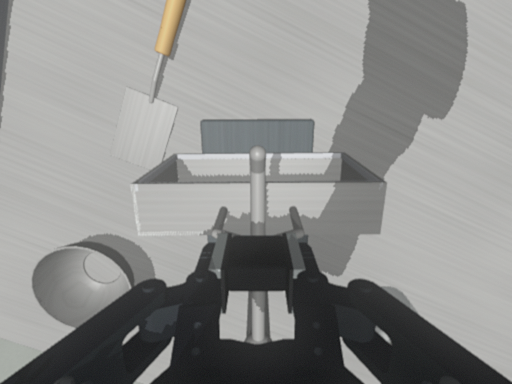

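Request:
{"api": "servo_tool", "payload": {
  "commands": [-0.5, 0.03, 0, 0, 0.9, -1.1, 0.03, 0, 0, 0.9, -1.7, 0.03, 0, 0, 0.9, -2.2, 0.03, 0, 0, 0.9, -2.6, 0.03, 0, 0, 0.9, -2.6, 0.03, 0.3, 0, 0.9, -2.6, 0.03, 0.6, 0, 0.9, -2.6, 0.03, 0.85, 0, 0.9, -2.6, 0.03, 0.95, 0, 0.9, -2.6, 0.03, 0.95, 0, 0.9]
}}

```text
clock: 9.2
eef_pos: [586.3, 193.9, 209.7]
tool_rot: [3.141, -0.003, -2.715]
force: [-0.1, 0.3, -3.7]
width: 26.7
```

```bash
python3 - <<'E'
from h import *
st()
print(go(hp(-45,208),204.6))
d=shot("wrist","8")
E
```

```text
t 9.2 p [586.3 193.9 209.7] rpy [ 179.98   -0.18 -155.56] F [-0.1  0.3 -3.7] w 26.7 q [-0.46  0.61  0.15  1.64 -0.11  0.91  1.73]
[-0.18, 0.02, 0.07, np.float64(-0.03)]
```

Request:
{"api": "servo_tool", "payload": {
  "commands": [-0.1, 0, 0.05, 0, 0.9, -0.1, 0, 0.1, 0, 0.9, -0.1, 0, 0.15, 0, 0.9, -0.1, 0, 0.15, 0, 0.9]
}}

```text
clock: 9.58
eef_pos: [589.9, 195.5, 207.1]
tool_rot: [3.142, -0.0, -2.715]
force: [-0.3, 0.9, -3.3]
width: 26.9
```

Request:
{"api": "servo_tool", "payload": {
  "commands": [0, 0, 0.04, 0, 0.9, 0, 0, 0.08, 0, 0.9, 0, 0, 0.12, 0, 0.9, 0, 0, 0.12, 0, 0.9]
}}

```text
clock: 9.92
eef_pos: [590.2, 195.5, 206.4]
tool_rot: [3.141, 0.001, -2.715]
force: [-4.2, -1.1, 10.2]
width: 26.6
```

Request:
{"api": "servo_tool", "payload": {
  "commands": [0, 0, -0.05, 0, 0.9, 0, 0, -0.05, 0, 0.9, 0, 0, -0.05, 0, 0.6, 0, 0, -0.05, 0, 0.5, 0, 0, -0.05, 0, 0.3, 0, 0, -0.05, 0, 0, 0, 0, -0.05, 0, 0, 0, 0, -0.05, 0, 0]
}}

```text
clock: 10.58
eef_pos: [590.1, 195.5, 205.3]
tool_rot: [-3.142, -0.0, -2.715]
force: [0.2, -0.0, -0.1]
width: 85.3
```

```bash
python3 - <<'E'
from h import *
st()
d=shot("wrist","9")
E
```

```text
t 10.58 p [590.1 195.5 205.3] rpy [-180.     -0.   -155.55] F [ 0.2 -0.  -0.1] w 85.3 q [-0.45  0.62  0.15  1.63 -0.11  0.9   1.73]
```

View pics/wrist9.png

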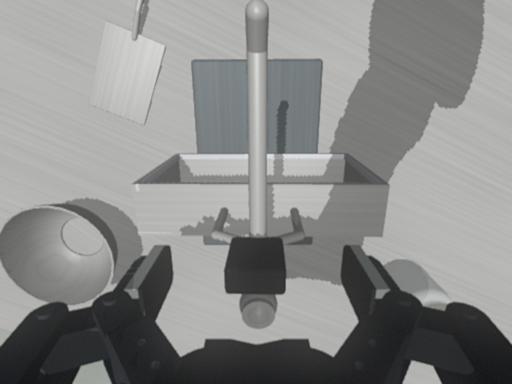

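Request:
{"api": "servo_tool", "payload": {
  "commands": [0, 0, -0.6, 0, 0, 0, 0, -2, 0, 0, 0, 0, -3.5, 0, 0, 0, 0, -5, 0, 0]
}}

```text
clock: 10.97
eef_pos: [589.6, 195.3, 331.5]
tool_rot: [3.142, -0.001, -2.715]
force: [1.1, -0.4, 0.2]
width: 85.5
```

```bash
python3 - <<'E'
from h import *
st()
print(go([413,-282,260],190.4))
shot("side","10")
s=cv2.imread('pics/side10.png');cv2.imwrite('pics/s10c.png',cv2.resize(s[100:280,190:340],None,fx=3,fy=3,interpolation=cv2.INTER_CUBIC))
E
```

```text
t 10.97 p [589.6 195.3 331.5] rpy [ 1.8000e+02 -8.0000e-02 -1.5556e+02] F [ 1.1 -0.4  0.2] w 85.5 q [-0.47  0.5   0.17  1.47 -0.09  1.18  1.71]
[14.33, -14.46, 2.88, np.float64(2.34)]
```

View pics/s10c.png

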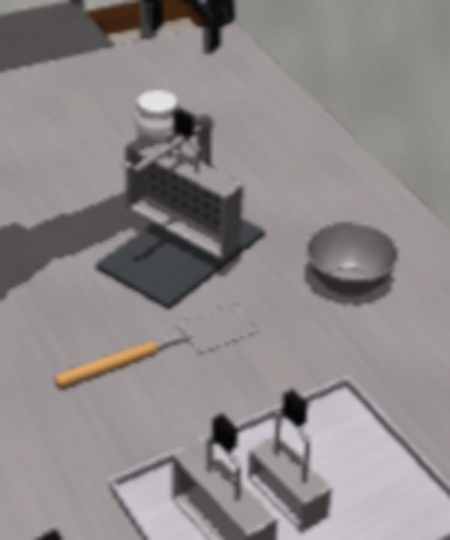

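Large pan hangs squarely. Move to the medium pan.

Request:
{"api": "servo_tool", "payload": {
  "commands": [14.3, -14.5, 0, 2.3, 0, 14.3, -14.5, 0, 2.3, 0, 14.3, -14.5, 0, 2.3, 0, 14.3, -14.5, 0, 2.3, 0, 14.3, -14.5, 0, 2.3, 0, 14.3, -14.5, 0, 2.3, 0, 14.3, -14.5, 0, 2.3, 0, 14.3, -14.5, 0, 2.3, 0, 14.3, -14.5, 0, 2.3, 0, 14.3, -14.5, 0, 2.3, 0]
}}

```text
clock: 11.85
eef_pos: [445.5, -197.3, 330.6]
tool_rot: [-3.141, 0.001, -2.955]
force: [1.2, 0.3, 0.0]
width: 85.3
```

```bash
python3 - <<'E'
from h import *
st()
print(go([413,-282,235],190.4))
E
```

```text
t 11.85 p [ 445.5 -197.3  330.6] rpy [-1.7999e+02  4.0000e-02 -1.6934e+02] F [1.2 0.3 0. ] w 85.3 q [ 0.1   0.29  0.35  1.82 -0.11  1.04  2.25]
[1.91, -3.09, 3.82, np.float64(0.04)]
```

Request:
{"api": "servo_tool", "payload": {
  "commands": [1.9, -3.1, 2, 0, 0, 1.9, -3.1, 2, 0, 0, 1.9, -3.1, 3, 0, 0, 1.9, -3.1, 3.8, 0, 0, 1.9, -3.1, 3.8, 0, 0, 1.9, -3.1, 3.8, 0, 0, 1.9, -3.1, 3.8, 0, 0]
}}

```text
clock: 12.43
eef_pos: [415.3, -280.4, 236.5]
tool_rot: [-3.141, 0.002, -2.954]
force: [-0.0, 0.7, 0.5]
width: 85.5
```

```bash
python3 - <<'E'
from h import *
st()
d=shot("wrist","11")
E
```

```text
t 12.43 p [ 415.3 -280.4  236.5] rpy [-1.7995e+02  9.0000e-02 -1.6927e+02] F [-0.   0.7  0.5] w 85.5 q [ 0.3   0.43  0.34  1.93 -0.19  0.82  2.5 ]
```

View pics/wrist11.png

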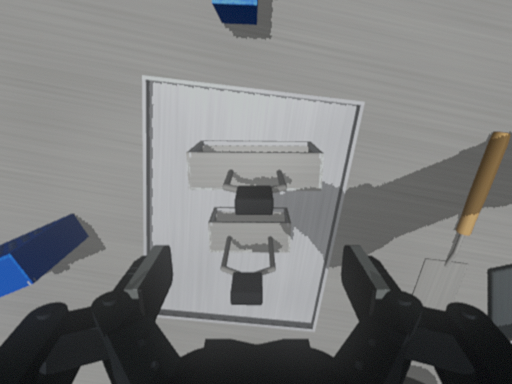

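```bash
python3 - <<'E'
from h import *
W=np.load("pics/wrist11.npz"); img=W["img"]
for k,z,(r0,r1,c0,c1) in [("M",169,(180,215,225,285)),("S",155,(265,310,222,275))]:
    m=(img[r0:r1,c0:c1].max(2)<65).astype(np.uint8); m=cv2.morphologyEx(m,cv2.MORPH_OPEN,np.ones((3,3)))
    c,_=cv2.findContours(m,0,2); c=max(c,key=cv2.contourArea); r=cv2.minAreaRect(c); ctr=(r[0][0]+c0,r[0][1]+r0)
    print(k,ctr,r[1:],onz(W,ctr,z).round(1))
an=lambda p,q:np.degrees(np.arctan2(*(p-q)[1::-1]))-90
print("M",an(onz(W,(321,154),84),onz(W,(188,153),84)),onz(W,(321,154),84),onz(W,(188,153),84))
print("S",an(onz(W,(290,223),56),onz(W,(209,220),56)),an(onz(W,(289,250),56),onz(W,(211,249),56)))
s=img[130:310,170:340];cv2.imwrite('pics/w11c.png',cv2.resize(s,None,fx=3.3,fy=3.3,interpolation=cv2.INTER_CUBIC))
E
```

```text
M (254.0, 199.5) ((27.0, 36.0), 90.0) [ 413.3 -282.9  169. ]
S (246.5, 288.0) ((30.0, 29.0), 90.0) [ 503.4 -273.2  155. ]
M 10.309028339487284 [ 382.89718455 -220.15254805   84.        ] [ 407.11982705 -353.32185557   84.        ]
S 8.464183682915092 9.967576200612669
```

View pics/w11c.png

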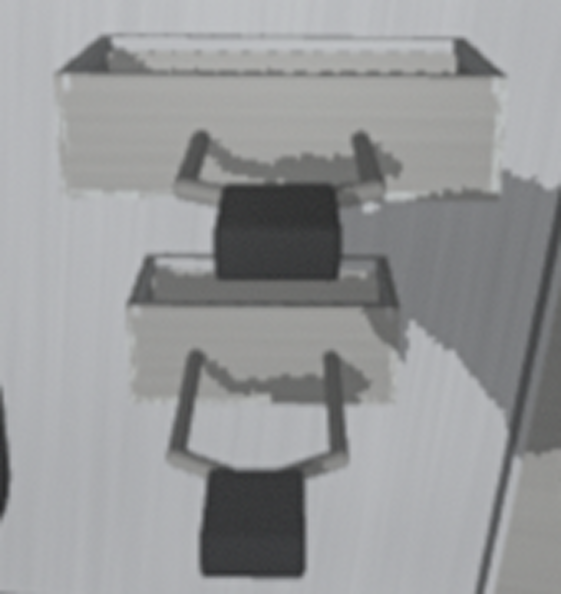

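```bash
python3 - <<'E'
from h import *
st()
print(go([413.3,-282.5,154],190.5))
E
```

```text
t 12.48 p [ 415.6 -280.5  236.9] rpy [-1.7991e+02  1.4000e-01 -1.6925e+02] F [ 0.8 -0.2  0.6] w 85.4 q [ 0.3   0.43  0.34  1.93 -0.19  0.82  2.5 ]
[0.11, -0.06, 3.31, np.float64(0.04)]
```

Request:
{"api": "servo_tool", "payload": {
  "commands": [0.1, -0.07, 0.5, 0, 0, 0.1, -0.07, 1.5, 0, 0, 0.1, -0.07, 2.5, 0, 0, 0.1, -0.07, 3.3, 0, 0, 0.1, -0.07, 3.3, 0, 0, 0.1, -0.07, 3.3, 0, 0.9, 0.1, -0.07, 3.3, 0, 0.9, 0.1, -0.07, 3.3, 0, 0.9, 0.1, -0.07, 3.3, 0, 0.9, 0.1, -0.07, 3.3, 0, 0.9]
}}

```text
clock: 13.32
eef_pos: [412.8, -283.3, 154.2]
tool_rot: [-3.14, 0.002, -2.956]
force: [2.3, 1.3, 6.2]
width: 27.2
```

Request:
{"api": "servo_tool", "payload": {
  "commands": [0, 0, 0, 0, 0.9, 0, 0, 0, 0, 0.9]
}}

```text
clock: 13.48
eef_pos: [412.8, -283.4, 154.2]
tool_rot: [-3.14, 0.002, -2.956]
force: [0.1, -1.2, 5.3]
width: 26.7
```

```bash
python3 - <<'E'
from h import *
st(); shot("wrist","12")
E
```

```text
t 13.48 p [ 412.8 -283.4  154.2] rpy [-1.7990e+02  1.2000e-01 -1.6935e+02] F [ 0.1 -1.2  5.3] w 26.7 q [ 0.35  0.55  0.29  2.01 -0.26  0.61  2.57]
```

View pics/wrist12.png

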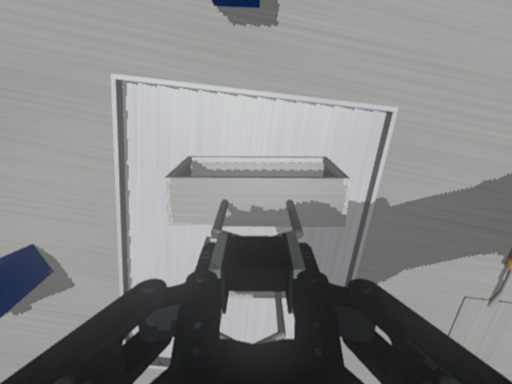

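Request:
{"api": "servo_tool", "payload": {
  "commands": [0, 0, -0.2, 0, 0.9, 0, 0, -0.5, 0, 0.9, 0, 0, -1.1, 0, 0.9, 0, 0, -1.9, 0, 0.9, 0, 0, -2.8, 0, 0.9, 0, 0, -3.8, 0, 0.9, 0, 0, -4.7, 0, 0.9, 0, 0, -5.4, 0, 0.9, 0, 0, -5.8, 0, 0.9]
}}

```text
clock: 14.28
eef_pos: [412.3, -283.3, 300.6]
tool_rot: [-3.14, 0.002, -2.956]
force: [-0.0, -0.1, -2.3]
width: 26.9
```

```bash
python3 - <<'E'
from h import *
st(); print(go([465,-80,300],197),go(hp(-230,300),204.6))
E
```

```text
t 14.28 p [ 412.3 -283.3  300.6] rpy [-1.7988e+02  1.4000e-01 -1.6937e+02] F [-0.  -0.1 -2.3] w 26.9 q [ 0.27  0.35  0.37  1.84 -0.15  0.98  2.47]
[-3.57, 7.6, 0.02, np.float64(-1.06)] [-3.35, 15.75, 0.0, np.float64(-2.33)]
```

Request:
{"api": "servo_tool", "payload": {
  "commands": [-0.1, 0.4, 0, 0, 0.9, -0.4, 1.2, 0, 0, 0.9, -0.8, 2.2, 0, -0.1, 0.9, -1.3, 3.3, 0, -0.4, 0.9, -1.8, 4.4, 0, -0.6, 0.9, -2.3, 5.5, 0, -0.8, 0.9, -2.8, 6.6, 0, -1, 0.9, -3.3, 7.7, 0, -1.2, 0.9, -3.5, 8.8, 0, -1.4, 0.9, -3.5, 9.8, 0, -1.6, 0.9]
}}

```text
clock: 15.12
eef_pos: [452.3, -22.7, 297.2]
tool_rot: [3.141, -0.001, -2.785]
force: [1.0, -0.3, -3.3]
width: 27.0
```

```bash
python3 - <<'E'
from h import *
st(); print(go(hp(-230,300),204.6))
E
```

```text
t 15.12 p [452.3 -22.7 297.2] rpy [ 1.7994e+02 -5.0000e-02 -1.5957e+02] F [ 1.  -0.3 -3.3] w 27.0 q [-0.2   0.27  0.25  1.95 -0.08  0.93  2.01]
[-0.84, 5.75, -0.11, np.float64(-0.7)]
```

Request:
{"api": "servo_tool", "payload": {
  "commands": [-0.1, 1, 0, -0.2, 0.9, -0.2, 2, 0, -0.4, 0.9, -0.4, 3, 0, -0.7, 0.9, -0.6, 4, 0, -0.7, 0.9, -0.8, 5, 0, -0.7, 0.9, -0.8, 5.5, 0, -0.7, 0.9, -0.8, 5.75, 0.2, -0.7, 0.9, -0.8, 5.75, 0.8, -0.7, 0.9, -0.8, 5.75, 1.4, -0.7, 0.9, -0.8, 5.75, 1.6, -0.7, 0.9]
}}

```text
clock: 15.95
eef_pos: [419.5, 115.1, 255.7]
tool_rot: [3.142, -0.005, -2.715]
force: [-0.8, -0.6, -3.2]
width: 26.7
```

```bash
python3 - <<'E'
from h import *
st(); print(go(hp(-200,234),204.6)); shot("wrist","13"); shot("side","13")
s=cv2.imread('pics/side13.png');cv2.imwrite('pics/s13c.png',cv2.resize(s[70:250,150:330],None,fx=3,fy=3,interpolation=cv2.INTER_CUBIC))
E
```

```text
t 15.95 p [419.5 115.1 255.7] rpy [ 180.     -0.28 -155.57] F [-0.8 -0.6 -3.2] w 26.7 q [-0.45  0.3   0.16  2.05 -0.06  0.8   1.74]
[-1.36, 0.12, 0.86, np.float64(-0.03)]
```

View pics/wrist13.png

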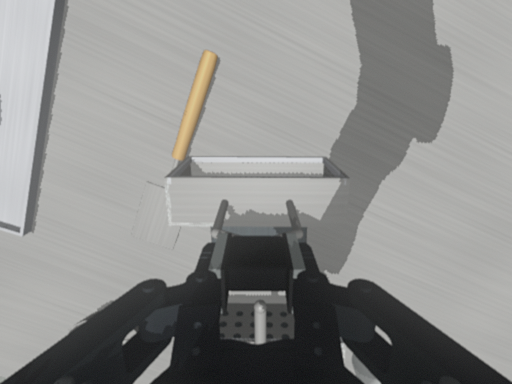

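View pics/s13c.png

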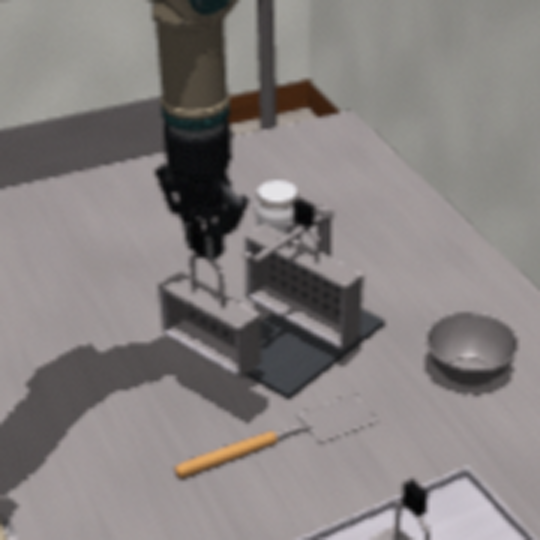

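```bash
python3 - <<'E'
from h import *
print(go(hp(-120,238),204.6))
E
```

```text
[-4.53, 0.14, 0.73, np.float64(-0.03)]
```

Request:
{"api": "servo_tool", "payload": {
  "commands": [-0.2, 0.1, 0.3, 0, 0.9, -0.6, 0.1, 0.6, 0, 0.9, -1.1, 0.1, 0.7, 0, 0.9, -1.6, 0.1, 0.7, 0, 0.9, -2.2, 0.1, 0.7, 0, 0.9, -2.8, 0.1, 0.7, 0, 0.9, -3.4, 0.1, 0.7, 0, 0.9, -4, 0.1, 0.7, 0, 0.9, -4.4, 0.1, 0.7, 0, 0.9, -4.4, 0.1, 0.7, 0, 0.9]
}}

```text
clock: 16.88
eef_pos: [523.8, 165.3, 240.0]
tool_rot: [-3.141, 0.003, -2.714]
force: [0.9, 0.0, -2.5]
width: 26.6
```

```bash
python3 - <<'E'
from h import *
st(); print(go(hp(-115,212),204.6), go(hp(-73,212),204.6)); shot("wrist","14"); shot("side","14")
s=cv2.imread('pics/side14.png');cv2.imwrite('pics/s14c.png',cv2.resize(s[70:250,150:330],None,fx=3,fy=3,interpolation=cv2.INTER_CUBIC))
E
```

```text
t 16.88 p [523.8 165.3 240. ] rpy [-179.99    0.19 -155.51] F [ 0.9  0.  -2.5] w 26.6 q [-0.45  0.47  0.14  1.8  -0.09  0.87  1.73]
[-0.12, 0.02, 1.12, np.float64(-0.02)] [-1.8, 0.03, 1.13, np.float64(-0.02)]
```

View pics/wrist14.png

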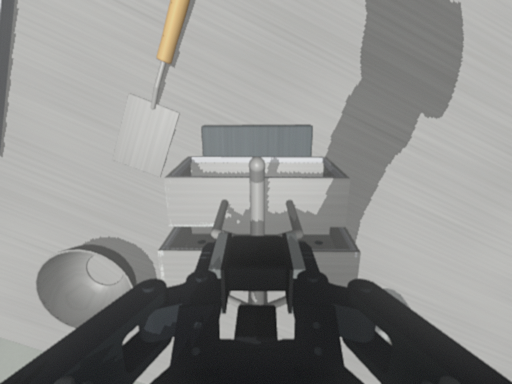

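View pics/s14c.png

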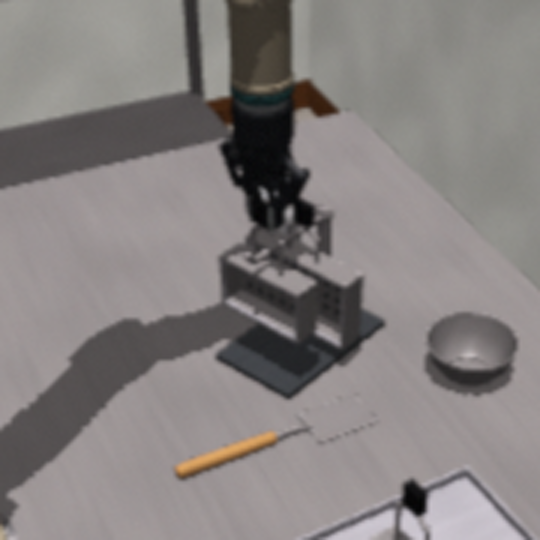

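Request:
{"api": "servo_tool", "payload": {
  "commands": [-0.1, 0.02, 0.3, 0, 0.9, -0.1, 0.02, 0.6, 0, 0.9, -0.1, 0.02, 0.9, 0, 0.9, -0.1, 0.02, 1.05, 0, 0.9, -0.1, 0.02, 1.1, 0, 0.9, -0.1, 0.02, 1.1, 0, 0.9]
}}

```text
clock: 17.48
eef_pos: [522.4, 165.0, 212.3]
tool_rot: [3.141, -0.001, -2.715]
force: [-0.1, -0.2, -2.8]
width: 26.7
```

```bash
python3 - <<'E'
from h import *
st(); print(go(hp(-73,211),204.6))
E
```

```text
t 17.48 p [522.4 165.  212.3] rpy [ 1.7999e+02 -7.0000e-02 -1.5556e+02] F [-0.1 -0.2 -2.8] w 26.7 q [-0.45  0.51  0.14  1.83 -0.09  0.81  1.73]
[-1.86, 0.01, 0.05, np.float64(-0.03)]
```

Request:
{"api": "servo_tool", "payload": {
  "commands": [-0.2, 0, 0.05, 0, 0.9, -0.5, 0, 0.05, 0, 0.9, -0.9, 0, 0.05, 0, 0.9, -1.3, 0, 0.05, 0, 0.9, -1.6, 0, 0.05, 0, 0.9, -1.8, 0, 0.05, 0, 0.9, -1.8, 0, 0.05, 0, 0.9]
}}

```text
clock: 18.07
eef_pos: [565.1, 184.6, 211.7]
tool_rot: [-3.142, 0.001, -2.715]
force: [0.2, 0.7, -3.6]
width: 26.6
```

```bash
python3 - <<'E'
from h import *
st(); print(go(hp(-73,208),204.6)); shot("wrist","15"); shot("side","15")
s=cv2.imread('pics/side15.png');cv2.imwrite('pics/s15c.png',cv2.resize(s[70:250,150:330],None,fx=3,fy=3,interpolation=cv2.INTER_CUBIC))
E
```

```text
t 18.07 p [565.1 184.6 211.7] rpy [-1.8000e+02  8.0000e-02 -1.5553e+02] F [ 0.2  0.7 -3.6] w 26.6 q [-0.45  0.57  0.14  1.7  -0.1   0.87  1.73]
[0.02, 0.01, 0.15, np.float64(-0.02)]
```

View pics/s15c.png

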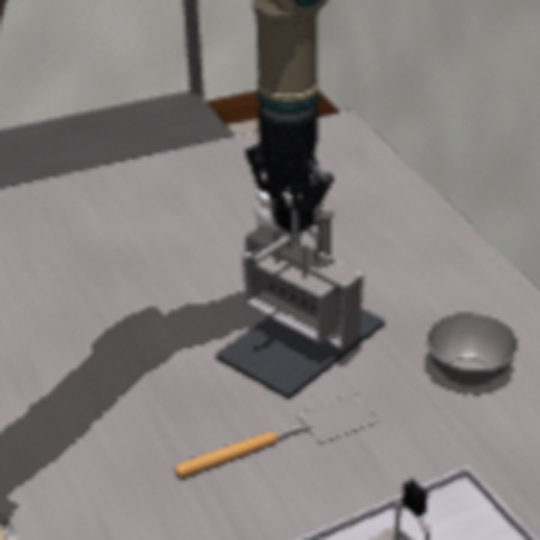

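View pics/wrist15.png

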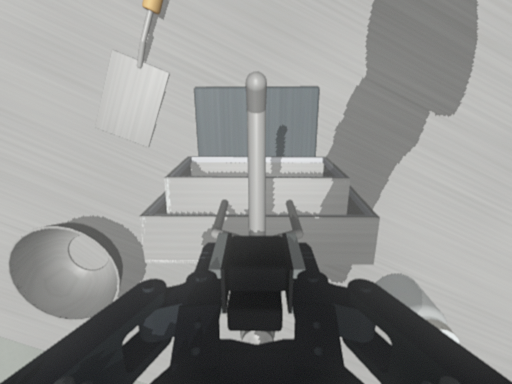

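Request:
{"api": "servo_tool", "payload": {
  "commands": [0, 0, 0.08, 0, 0.9, 0, 0, 0.14, 0, 0.9, 0, 0, 0.18, 0, 0.9, 0, 0, 0.18, 0, 0.9]
}}

```text
clock: 18.5
eef_pos: [563.4, 183.7, 207.3]
tool_rot: [3.141, -0.001, -2.715]
force: [-1.8, -0.8, -1.3]
width: 26.7
```

Request:
{"api": "servo_tool", "payload": {
  "commands": [0, 0, 0.03, 0, 0.9, 0, 0, 0.03, 0, 0.7, 0, 0, 0.03, 0, 0.6, 0, 0, 0.03, 0, 0.5, 0, 0, 0.03, 0, 0.3, 0, 0, 0.03, 0, 0, 0, 0, 0.03, 0, 0, 0, 0, 0.03, 0, 0]
}}

```text
clock: 19.17
eef_pos: [563.9, 183.9, 206.4]
tool_rot: [-3.142, 0.0, -2.715]
force: [-0.5, -0.9, 0.2]
width: 85.1
```

```bash
python3 - <<'E'
from h import *
st(); shot("wrist","16")
E
```

```text
t 19.17 p [563.9 183.9 206.4] rpy [-1.8000e+02  1.0000e-02 -1.5555e+02] F [-0.5 -0.9  0.2] w 85.1 q [-0.45  0.58  0.14  1.71 -0.1   0.86  1.73]
```

View pics/wrist16.png

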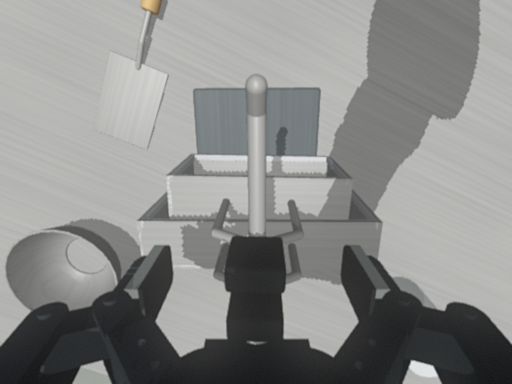

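Request:
{"api": "servo_tool", "payload": {
  "commands": [0, 0, -0.6, 0, 0, 0, 0, -2, 0, 0, 0, 0, -3.5, 0, 0, 0, 0, -5, 0, 0]
}}

```text
clock: 19.55
eef_pos: [563.4, 183.7, 332.5]
tool_rot: [3.142, -0.001, -2.715]
force: [0.7, -0.0, -0.2]
width: 85.5
```

```bash
python3 - <<'E'
from h import *
st(); print(go([503,-273,330],190))
shot("side","17")
s=cv2.imread('pics/side17.png');cv2.imwrite('pics/s17c.png',cv2.resize(s[100:280,190:340],None,fx=3,fy=3,interpolation=cv2.INTER_CUBIC))
E
```

```text
t 19.55 p [563.4 183.7 332.5] rpy [ 1.8000e+02 -8.0000e-02 -1.5556e+02] F [ 0.7 -0.  -0.2] w 85.5 q [-0.46  0.46  0.16  1.55 -0.08  1.15  1.71]
[9.76, -15.63, 0.11, np.float64(2.41)]
```

View pics/s17c.png

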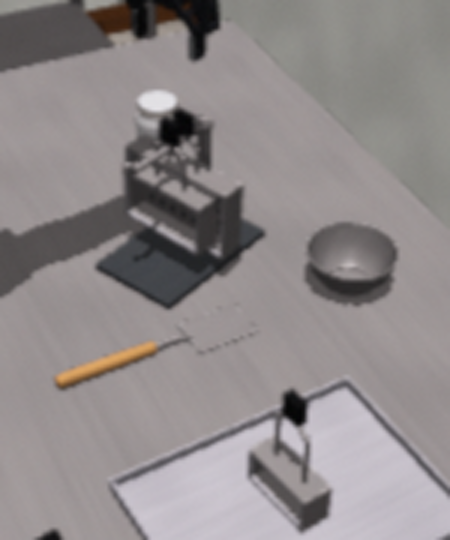

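Request:
{"api": "servo_tool", "payload": {
  "commands": [9.8, -15.6, 0, 2.4, 0, 9.8, -15.6, 0, 2.4, 0, 9.8, -15.6, 0, 2.4, 0, 9.8, -15.6, 0, 2.4, 0, 9.8, -15.6, 0, 2.4, 0, 9.8, -15.6, 0, 2.4, 0, 9.8, -15.6, 0, 2.4, 0, 9.8, -15.6, 0, 2.4, 0, 9.8, -15.6, 0, 2.4, 0, 9.8, -15.6, 0, 2.4, 0]
}}

```text
clock: 20.43
eef_pos: [507.5, -230.9, 331.5]
tool_rot: [-3.142, 0.001, -2.966]
force: [1.8, 0.2, 0.6]
width: 85.1
```

```bash
python3 - <<'E'
from h import *
st(); print(go([503,-273,215],190))
E
```

```text
t 20.43 p [ 507.5 -230.9  331.5] rpy [-1.8000e+02  3.0000e-02 -1.6995e+02] F [1.8 0.2 0.6] w 85.1 q [ 0.16  0.41  0.31  1.65 -0.14  1.11  2.26]
[0.47, -1.63, 4.66, np.float64(0.01)]
```

Request:
{"api": "servo_tool", "payload": {
  "commands": [0.5, -1.6, 1, 0, 0, 0.5, -1.6, 2, 0, 0, 0.5, -1.6, 3, 0, 0, 0.5, -1.6, 4, 0, 0, 0.5, -1.6, 4.6, 0, 0, 0.5, -1.6, 4.6, 0, 0, 0.5, -1.6, 4.6, 0, 0]
}}

```text
clock: 21.02
eef_pos: [502.5, -270.5, 216.0]
tool_rot: [3.141, -0.001, -2.966]
force: [0.6, 0.2, 1.1]
width: 85.2
```

```bash
python3 - <<'E'
from h import *
st(); d=shot("wrist","18")
img=d["img"];s=img[110:260,170:340];cv2.imwrite('pics/w18c.png',cv2.resize(s,None,fx=4,fy=4,interpolation=cv2.INTER_CUBIC))
E
```

```text
t 21.02 p [ 502.5 -270.5  216. ] rpy [ 1.7996e+02 -7.0000e-02 -1.6996e+02] F [0.6 0.2 1.1] w 85.2 q [ 0.26  0.55  0.29  1.77 -0.19  0.86  2.38]
```

View pics/w18c.png

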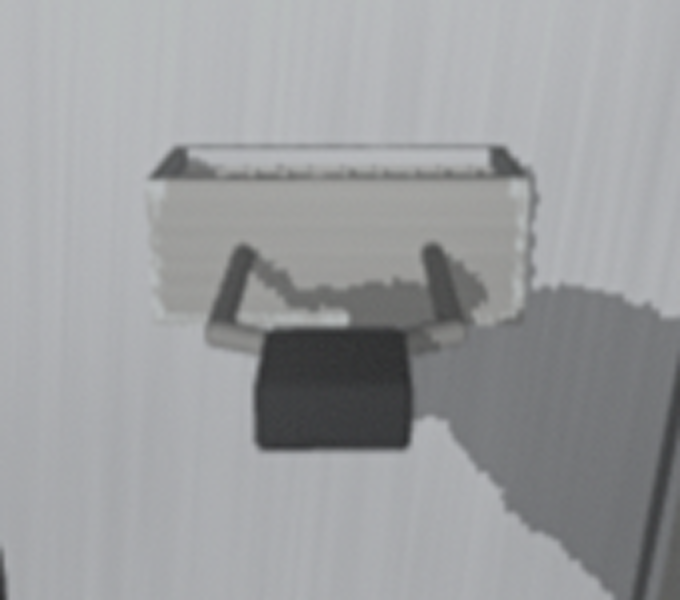

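```bash
python3 - <<'E'
from h import *
W=np.load("pics/wrist18.npz"); P=onz(W,(253.1,206.7),155); print(P)
print(go([P[0],P[1],140.5],190))
E
```

```text
[ 503.61381222 -272.96248957  155.        ]
[0.0, -0.08, 3.06, np.float64(0.01)]
```

Request:
{"api": "servo_tool", "payload": {
  "commands": [0, -0.08, 0.5, 0, 0, 0, -0.08, 1.5, 0, 0, 0, -0.08, 2.4, 0, 0, 0, -0.08, 3, 0, 0, 0, -0.08, 3.05, 0, 0, 0, -0.08, 3.05, 0, 0.9, 0, -0.08, 3.05, 0, 0.9, 0, -0.08, 3.05, 0, 0.9, 0, -0.08, 3.05, 0, 0.9, 0, -0.08, 3.05, 0, 0.9]
}}

```text
clock: 21.9
eef_pos: [504.0, -273.0, 141.5]
tool_rot: [-3.14, 0.002, -2.966]
force: [2.4, 0.1, 3.2]
width: 27.0
```

Request:
{"api": "servo_tool", "payload": {
  "commands": [0, 0, 0, 0, 0.9, 0, 0, 0, 0, 0.9]
}}

```text
clock: 22.07
eef_pos: [504.2, -273.3, 141.5]
tool_rot: [-3.14, 0.002, -2.966]
force: [-0.7, -0.5, 6.0]
width: 27.1
```

```bash
python3 - <<'E'
from h import *
st(); shot("wrist","19")
E
```

```text
t 22.07 p [ 504.2 -273.3  141.5] rpy [-1.7990e+02  1.4000e-01 -1.6995e+02] F [-0.7 -0.5  6. ] w 27.1 q [ 0.29  0.65  0.25  1.83 -0.23  0.69  2.42]
```

View pics/wrist19.png

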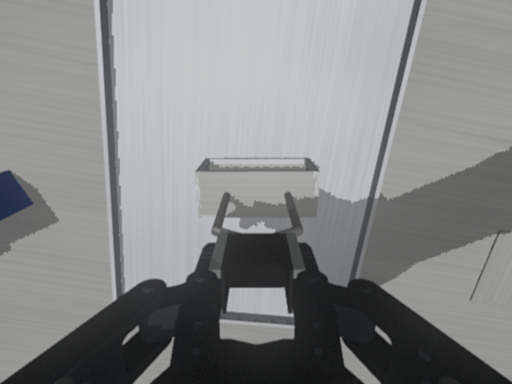

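Request:
{"api": "servo_tool", "payload": {
  "commands": [0, 0, -0.2, 0, 0.9, 0, 0, -0.5, 0, 0.9, 0, 0, -1.1, 0, 0.9, 0, 0, -1.9, 0, 0.9, 0, 0, -2.8, 0, 0.9, 0, 0, -3.8, 0, 0.9, 0, 0, -4.8, 0, 0.9, 0, 0, -5.6, 0, 0.9, 0, 0, -6.2, 0, 0.9, 0, 0, -6.3, 0, 0.9]
}}

```text
clock: 22.95
eef_pos: [504.1, -273.3, 300.9]
tool_rot: [-3.139, 0.004, -2.966]
force: [0.7, -0.2, -1.4]
width: 26.9
```

```bash
python3 - <<'E'
from h import *
st(); print(go([485,-60,300],200),go(hp(-230,300),204.6))
E
```

```text
t 22.95 p [ 504.1 -273.3  300.9] rpy [-179.83    0.24 -169.96] F [ 0.7 -0.2 -1.4] w 26.9 q [ 0.24  0.46  0.31  1.66 -0.16  1.05  2.35]
[-0.73, 8.54, 0.01, np.float64(-1.66)] [0.5, 16.04, -0.01, np.float64(-2.43)]
```

Request:
{"api": "servo_tool", "payload": {
  "commands": [0, 0.4, 0, 0, 0.9, -0.1, 1.2, 0, 0, 0.9, -0.2, 2.2, 0, -0.1, 0.9, -0.3, 3.3, 0, -0.4, 0.9, -0.4, 4.4, 0, -0.6, 0.9, -0.5, 5.5, 0, -0.8, 0.9, -0.6, 6.6, 0, -1, 0.9, -0.7, 7.7, 0, -1.2, 0.9, -0.6, 8.8, 0, -1.4, 0.9, -0.4, 9.8, 0, -1.6, 0.9]
}}

```text
clock: 23.78
eef_pos: [468.6, -26.8, 296.1]
tool_rot: [3.14, -0.003, -2.796]
force: [0.5, -0.6, -2.7]
width: 26.7
```

```bash
python3 - <<'E'
from h import *
st(); print(go(hp(-225,255),204.6))
E
```

```text
t 23.78 p [468.6 -26.8 296.1] rpy [ 1.7990e+02 -1.6000e-01 -1.6019e+02] F [ 0.5 -0.6 -2.7] w 26.7 q [-0.18  0.3   0.23  1.91 -0.08  0.94  2.01]
[-0.43, 6.14, 1.66, np.float64(-0.8)]
```

Request:
{"api": "servo_tool", "payload": {
  "commands": [0, 1, 0, -0.2, 0.9, -0.1, 2, 0, -0.4, 0.9, -0.2, 3, 0, -0.6, 0.9, -0.3, 4, 0, -0.8, 0.9, -0.4, 5, 0, -0.8, 0.9, -0.4, 5.7, 0, -0.8, 0.9, -0.4, 6.1, 0.3, -0.8, 0.9, -0.4, 6.2, 0.9, -0.8, 0.9, -0.4, 6.2, 1.5, -0.8, 0.9, -0.4, 6.2, 1.7, -0.8, 0.9]
}}

```text
clock: 24.62
eef_pos: [424.9, 119.1, 252.4]
tool_rot: [3.141, -0.006, -2.714]
force: [-1.0, -1.2, -2.1]
width: 27.1
```

```bash
python3 - <<'E'
from h import *
st(); print(go(hp(-133,240),204.6)); shot("wrist","20"); shot("side","20")
s=cv2.imread('pics/side20.png');cv2.imwrite('pics/s20c.png',cv2.resize(s[70:250,150:330],None,fx=3,fy=3,interpolation=cv2.INTER_CUBIC))
E
```

```text
t 24.62 p [424.9 119.1 252.4] rpy [ 179.98   -0.34 -155.52] F [-1.  -1.2 -2.1] w 27.1 q [-0.44  0.31  0.14  2.04 -0.06  0.8   1.73]
[-3.77, 0.06, 0.47, np.float64(-0.02)]
```

View pics/wrist20.png

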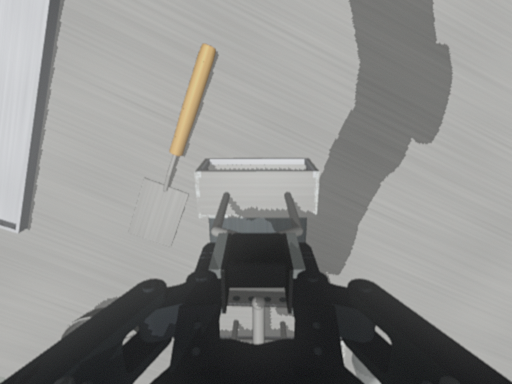

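View pics/s20c.png

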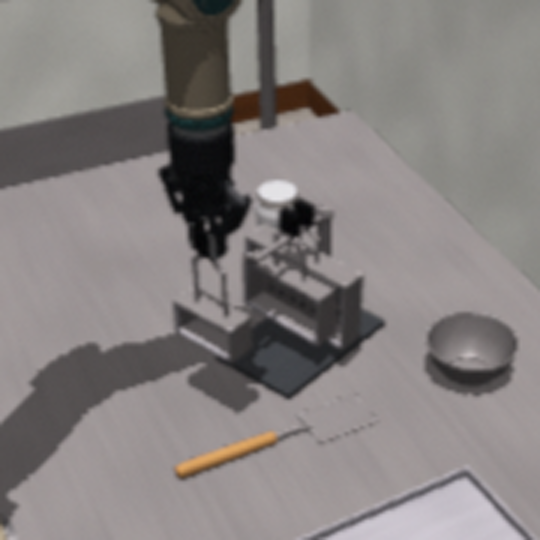

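Request:
{"api": "servo_tool", "payload": {
  "commands": [-0.2, 0.05, 0.2, 0, 0.9, -0.6, 0.05, 0.4, 0, 0.9, -1.1, 0.05, 0.5, 0, 0.9, -1.6, 0.05, 0.5, 0, 0.9, -2.1, 0.05, 0.5, 0, 0.9, -2.7, 0.05, 0.5, 0, 0.9, -3.2, 0.05, 0.5, 0, 0.9, -3.6, 0.05, 0.5, 0, 0.9, -3.75, 0.05, 0.5, 0, 0.9, -3.75, 0.05, 0.5, 0, 0.9]
}}

```text
clock: 25.55
eef_pos: [513.7, 160.3, 242.5]
tool_rot: [-3.142, 0.001, -2.715]
force: [-0.2, -0.7, -1.4]
width: 26.8
```

```bash
python3 - <<'E'
from h import *
st(); print(go(hp(-132,212.5),204.6), go(hp(-101,212.5),204.6)); shot("wrist","21")
E
```

```text
t 25.55 p [513.7 160.3 242.5] rpy [-1.8000e+02  7.0000e-02 -1.5554e+02] F [-0.2 -0.7 -1.4] w 26.8 q [-0.45  0.46  0.13  1.82 -0.08  0.87  1.72]
[0.1, 0.04, 1.2, np.float64(-0.02)] [-1.14, 0.04, 1.2, np.float64(-0.02)]
```

View pics/wrist21.png

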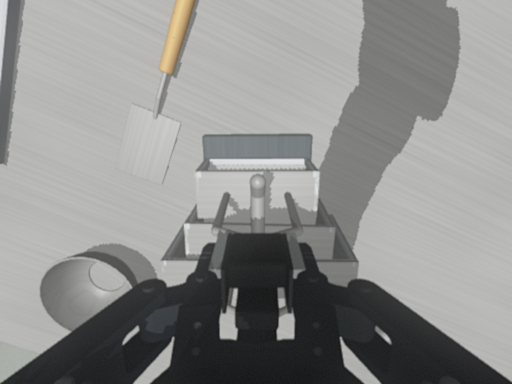

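Request:
{"api": "servo_tool", "payload": {
  "commands": [0, 0.03, 0.3, 0, 0.9, 0, 0.03, 0.6, 0, 0.9, 0, 0.03, 0.9, 0, 0.9, 0, 0.03, 1.1, 0, 0.9, 0, 0.03, 1.15, 0, 0.9, 0, 0.03, 1.15, 0, 0.9]
}}

```text
clock: 26.1
eef_pos: [511.5, 160.2, 213.2]
tool_rot: [3.141, -0.001, -2.715]
force: [0.3, -0.2, -1.2]
width: 26.8
```

```bash
python3 - <<'E'
from h import *
st(); print(go(hp(-101,212),204.6))
E
```

```text
t 26.1 p [511.5 160.2 213.2] rpy [ 1.7999e+02 -8.0000e-02 -1.5556e+02] F [ 0.3 -0.2 -1.2] w 26.8 q [-0.44  0.49  0.13  1.86 -0.08  0.8   1.72]
[-1.22, 0.01, 0.05, np.float64(-0.03)]
```

Request:
{"api": "servo_tool", "payload": {
  "commands": [-0.2, 0, 0.05, 0, 0.9, -0.45, 0, 0.05, 0, 0.9, -0.75, 0, 0.05, 0, 0.9, -1, 0, 0.05, 0, 0.9, -1.15, 0, 0.05, 0, 0.9, -1.15, 0, 0.05, 0, 0.9]
}}

```text
clock: 26.6
eef_pos: [539.4, 172.9, 212.7]
tool_rot: [-3.141, 0.001, -2.715]
force: [-0.6, -0.2, -1.8]
width: 27.3
```

```bash
python3 - <<'E'
from h import *
st(); print(go(hp(-101.5,209),204.6));shot("wrist","22")
E
```

```text
t 26.6 p [539.4 172.9 212.7] rpy [-1.7999e+02  7.0000e-02 -1.5553e+02] F [-0.6 -0.2 -1.8] w 27.3 q [-0.44  0.53  0.12  1.78 -0.09  0.83  1.72]
[0.03, 0.01, 0.15, np.float64(-0.02)]
```

View pics/wrist22.png

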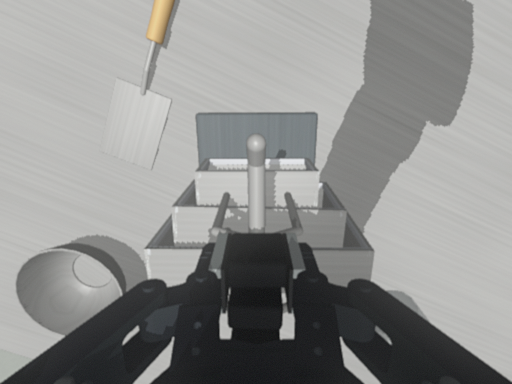

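Request:
{"api": "servo_tool", "payload": {
  "commands": [0, 0, 0.07, 0, 0.9, 0, 0, 0.13, 0, 0.9, 0, 0, 0.17, 0, 0.9, 0, 0, 0.17, 0, 0.9]
}}

```text
clock: 26.98
eef_pos: [537.9, 172.0, 208.5]
tool_rot: [3.142, -0.0, -2.715]
force: [-1.1, -0.8, -0.4]
width: 26.9
```

Request:
{"api": "servo_tool", "payload": {
  "commands": [0, 0, 0.03, 0, 0.9, 0, 0, 0.03, 0, 0.7, 0, 0, 0.03, 0, 0.6, 0, 0, 0.03, 0, 0.5, 0, 0, 0.03, 0, 0.3, 0, 0, 0.03, 0, 0, 0, 0, 0.03, 0, 0, 0, 0, 0.03, 0, 0]
}}

```text
clock: 27.65
eef_pos: [538.3, 172.3, 207.6]
tool_rot: [3.142, 0.0, -2.715]
force: [0.0, -0.4, -0.0]
width: 85.1
```

Request:
{"api": "servo_tool", "payload": {
  "commands": [0, 0, -0.4, 0, 0, 0, 0, -1.2, 0, 0, 0, 0, -2.4, 0, 0, 0, 0, -3.8, 0, 0, 0, 0, -5, 0, 0, 1.5, 0, -5.5, 0, 0, 3, 0, -5.5, 0, 0, 4, 0, -5.5, 0, 0, 4, 0, -5.5, 0, 0]
}}

```text
clock: 28.4
eef_pos: [442.8, 128.4, 346.4]
tool_rot: [3.141, -0.002, -2.716]
force: [-0.5, 0.0, 0.6]
width: 85.5
```

```bash
python3 - <<'E'
from h import *
st(); shot("wrist","23");shot("side","23")
s=cv2.imread('pics/side23.png');cv2.imwrite('pics/s23c.png',cv2.resize(s[100:300,190:340],None,fx=3,fy=3,interpolation=cv2.INTER_CUBIC))
E
```

```text
t 28.4 p [442.8 128.4 346.4] rpy [ 1.7997e+02 -1.2000e-01 -1.5564e+02] F [-0.5  0.   0.6] w 85.5 q [-0.46  0.23  0.15  1.85 -0.04  1.07  1.7 ]
```

View pics/wrist23.png

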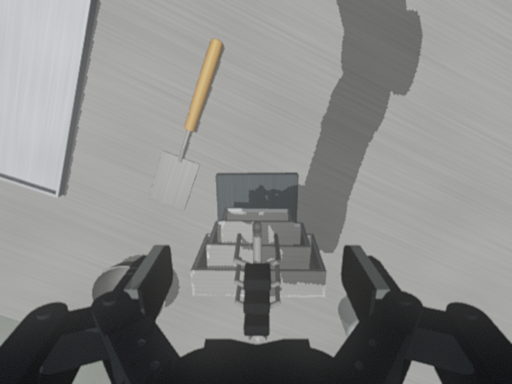

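View pics/s23c.png

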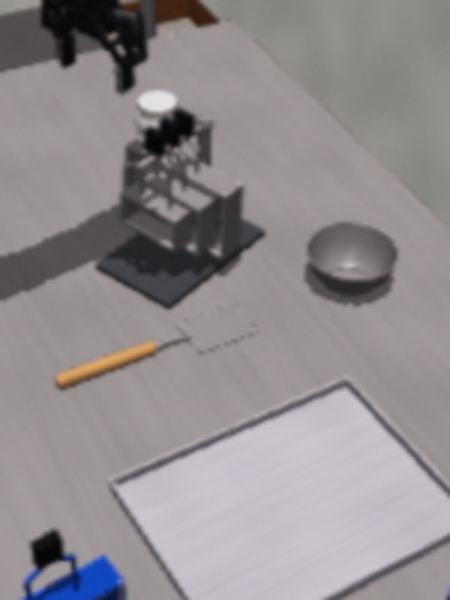

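```bash
python3 - <<'E'
import cv2
s=cv2.imread('pics/wrist23.png');cv2.imwrite('pics/w23c.png',cv2.resize(s[195:345,180:340],None,fx=4,fy=4,interpolation=cv2.INTER_CUBIC))
E
```

```text
(no output)
```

View pics/w23c.png

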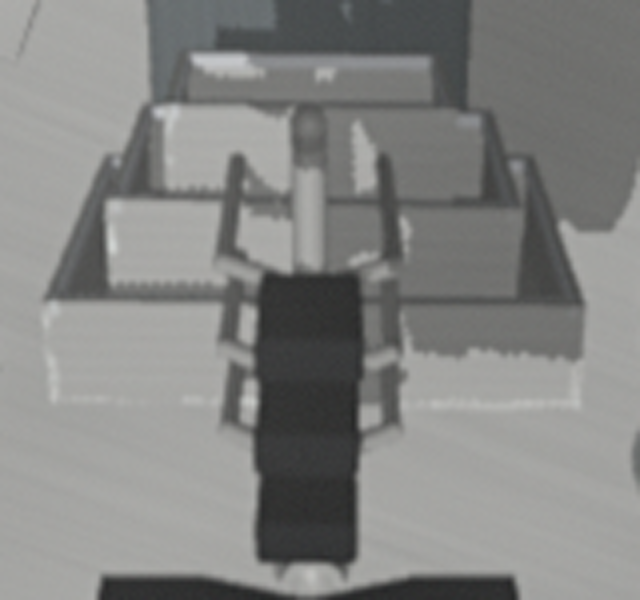

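```bash
python3 - <<'E'
from h import *
W=np.load("pics/wrist23.npz"); w=lambda u,v:(180+u/4-.4,195+v/4-.4)
c,s=np.cos(np.radians(YS)),np.sin(np.radians(YS))
for k,z,a,b in [("S",123.3,(150,103),(485,112)),("M",137.3,(105,199),(523,206)),("L",152.3,(45,300),(583,304))]:
    P=[onz(W,w(*p),z)[:2] for p in (a,b)]; m=(P[0]+P[1])/2-POST
    d=P[1]-P[0]
    print(k,"width",np.linalg.norm(d),"eye x",m@[c,s]+20,"y",m@[-s,c],"yaw",np.degrees(np.arctan2(d[1],d[0]))-90)
E
```

```text
S width 113.83608756125558 eye x -101.86862198641006 y 2.277839910638621 yaw 22.701196633243214
M width 140.39630675190887 eye x -73.39055397489358 y 0.9501041247055685 yaw 23.309335323582914
L width 178.20823147366178 eye x -44.681150349472446 y 0.7846730630126469 yaw 23.899070206086122
```

```bash
python3 - <<'E'
import cv2
s=cv2.imread('pics/wrist23.png')[200:255,205:315];s=cv2.convertScaleAbs(s,alpha=1.6,beta=-40);cv2.imwrite('pics/w23d.png',cv2.resize(s,None,fx=7,fy=7,interpolation=cv2.INTER_NEAREST))
E
```

```text
(no output)
```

View pics/w23d.png

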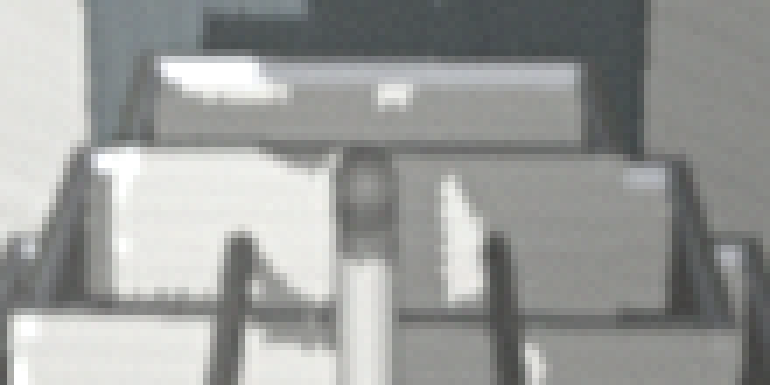

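```bash
python3 - <<'E'
from h import *
W=np.load("pics/wrist23.npz");c,s=np.cos(np.radians(YS)),np.sin(np.radians(YS))
P=[onz(W,p,123.3)[:2] for p in [(205+118/7,200+150/7),(205+612/7,200+152/7)]];m=(P[0]+P[1])/2-POST;print(np.linalg.norm(P[1]-P[0]),m@[c,s]+20,m@[-s,c])
S=np.load("pics/side0.npz")["img"].astype(int);S2=np.load("pics/side23.npz")["img"].astype(int)
df=abs(S-S2).max(2)>40
for n,(r0,r1,c0,c1) in dict(spatula=(200,232,205,280),bowl=(172,200,288,326),jar=(128,142,232,252)).items(): print(n,df[r0:r1,c0:c1].sum())
from cell import ctrl
print(ctrl.finish_job())
E
```

```text
95.88932376844896 -101.73761695576611 -0.2744739426835903
spatula 0
bowl 0
jar 42
the job is handed in; nothing more can be done
None
```

All three pans hang by their bails on the hook arm, large first, then medium, then small nearest the tip, and the job is handed in at about 28.5 s of the 72 s allowed.

**Pan positions:** In the last wrist picture the eyes measure about 45, 73 and 102 mm in front of the post. They are about 28 mm apart, so each back sits inside the rim behind it. Sideways they are within 1 mm of the arm.

**Facing out:** The large and medium pans' front edges measure within about 1.5° of the stand's axis. For the small pan I took its edges as lying square to the arm by eye. My first reading picked up the medium pan's corners, giving a width of 114 mm. Redone, it came to 96 mm against the true 100 mm.

**Forces and handling:** Touchdown was gentle, with at most about 14 N when the large pan seated. No pan was knocked over, and the gripper is open and well clear of everything.

**Left alone:** Before-and-after side pictures show no change at the bowl or the spatula. The check at the jar did not come back clean, with 42 changed pixels. I put that down to the large pan and its grip now overlapping the jar in that view. The jar looks to be in the same place and I never worked near it. I did not check the blue look-alikes pixel by pixel, but no move touched them.

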